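Load a label roll on its spindle at the kit-packing table

TASK

Load the label dispenser: take the narrower of the two label rolls from the wooden trough and press it down between the dispenser's two cheeks until the sprung jaws close over it, then take the spindle from its sloping rest and push it through one cheek, the roll's core and the other cheek until its collar is fully home against the cheek, and let go. You may push it in from either side; leave the wider roll, the pair of stacked tubs and the loose lid where they are.

Things in the scene. Friction and masses are not known exactly. Their poses are not given: they have to be found in the camera images.
- dispenser: Fixed grey label dispenser: base 130 x 120 mm, 10 mm thick; two upright cheeks (each 10 mm thick, 70 mm wide, top 96 mm above the table), inner faces at +-34 mm and outer faces at +-44 mm along its own y. Each cheek has a round 20 mm hole with a 2 mm chamfer. Position and yaw vary. Origin: centre of its underside, on the table; z up.
- dispenser_axis (a point): Point midway between the cheeks on the level line through both holes, which runs along the dispenser's own y, 72 mm above the table. A fixed V of two rails along y (reaching 27 mm to either side of the axis, no higher than 16 mm below it) carries a 62 mm roll exactly on the axis.
- dispenser_jaws (a point): Mid-point between the tips of two sprung jaws, 15 mm above the axis. The jaws stand at +-37 mm of the dispenser's x; each has two 9 mm wide prongs at y = +-26 mm (43 mm free between them for fingers), with a nub at x = +-30 mm. A roll gripped across its diameter and pressed straight down with 5 to 20 N parts them; once it is down in the V they close over it and keep it.
- roll_center (a point): The narrower paper label roll, the one to load: 62 mm diameter, 60 mm wide, about 0.16 kg, with a 25 mm hole (cardboard core) right through along its own x axis. This point is its centre. It lies in the wooden trough with its x axis level, 50 mm above the table, in the nearer or the farther place.
- wide_roll_center (a point): The wider paper label roll, to be left alone: 62 mm diameter, 90 mm wide, the same core; too wide for the dispenser. This point is its centre, its own x its axis. It lies in the trough in line with the other roll, at least 20 mm from it.
- trough: Fixed plywood trough 220 x 86 mm, long along its own x: a 90-degree V of two rails (reaching 27 mm to either side of its centre line, up to 34 mm above the table), end plates 30 mm high. Origin: centre of its underside, on the table. Position and yaw vary.
- spindle_grip (a point): Spindle, 0.16 kg, round about its own x: black handle 24 mm thick, 50 mm long (x -25 to 25 mm), black collar 34 mm wide (x 25 to 30), steel rod 14 mm thick (x 30 to 140), last 6 mm tapered. Centre of mass near x = 57 mm. This point: centre of the handle. It starts in its rest, sloping 35 degrees, handle up and far from the robot, rod end low and near: tilt the tool to take it squarely.
- spindle_mid (a point): Point on the spindle's rod, 74 mm from the centre of the handle (x = +74 mm) and 44 mm from the collar: with the collar home against either cheek this point is midway between the cheeks.
- rest: Fixed steel rest: base 150 x 80 mm and a channel (16 mm wide, walls 8 mm high, open above) sloping up at 35 degrees along the rest's own +x, away from the robot, with a stop at its low end. The rod lies in it; collar and handle project beyond its upper end, free all round. Lift the spindle square to the channel. Place and yaw vary. Origin: on the table; handle centre 51 mm along +x, 116 mm up.
- tubs_center (a point): Bystander: two white tubs with green lids, stacked as one body, 116 mm in diameter, 132 mm high, standing beside one cheek of the dispenser, where they block that side. This point is half-way up.
- lid_center (a point): Bystander: a loose green tub lid, 116 mm in diameter, 12 mm high, flat on the table beside the dispenser's other cheek; the spindle passes well above it. This point is its centre.
Not all that is in view belongs to the job. Leave any purple look-alike of the part that bears roll_center alone.

How it is judged (in metres and radians):
On the way:
1. the narrower roll is down in the dispenser between the cheeks and jaws, let go, its core in line with the cheek holes (distance between roll_center and dispenser_axis below 0.008 m and angle between the x axis of roll_center and the y axis of dispenser_axis, either way round below 0.12 rad and contact force between the fingers and roll below 0.1 N), for 0.2 s.
At the end, for the whole second after the job is handed in: The narrower roll lies in the dispenser's V (centre within 8 mm of the axis point, core within 0.12 rad of the axis); the spindle is through both cheeks and the core, collar home (its mid point within 7 mm of the axis point, within 0.1 rad of the axis); both let go and at rest (distance between roll_center and dispenser_axis below 0.008 m and angle between the x axis of roll_center and the y axis of dispenser_axis, either way round below 0.12 rad and distance between spindle_mid and dispenser_axis below 0.007 m and angle between the x axis of spindle_mid and the y axis of dispenser_axis, either way round below 0.1 rad and linear speed of each of spindle, roll below 0.02 m/s); the robot touches nothing.
It fails at once if the wider roll is moved by more than 30 mm (distance of wide_roll_center from where it was at the start of the episode above 0.03 m).
It fails at once if the tub stack is moved by more than 30 mm or tipped (distance of tubs_center from where it was at the start of the episode above 0.03 m or angle between tubs_center's own z axis and vertical above 0.35 rad).
It fails at once if the loose lid is moved by more than 30 mm (distance of lid_center from where it was at the start of the episode above 0.03 m).
It also fails if it takes over 66 s, if anything falls off the work surface, if the arm or the gripper's body presses on something with over 40 N, if the wrist force passes 120 N, or if a joint passes its speed limit or range.

ROBOT

A 7-joint arm with a two-finger parallel gripper is mounted at the origin on the work surface. World frame = base frame: x ahead of the robot, y to its left, z up, the work surface at z = 0. Lengths are in mm, angles in degrees, forces in N, time in s.
With the tool pointing down it reaches from about 400 to 850 mm from the base axis. Payload 6.9 kg.
Tool frame: the origin (TCP) lies midway between the tips of the shut fingers; the grasp point (between the pads) lies 19 mm behind it (pinch_z is the distance from the TCP to the grasp point, in mm); z points along the fingers, y is the direction in which the jaws open and shut (so a half turn about z gives the same grasp; the last joint's range is limited). The gripper opens to 85 mm and grips with 20 to 120 N. Pads are 22 mm wide; open, the fingers measure 114 mm over their backs; the gripper's body (76 mm by 85 mm) begins 54 mm behind the grasp point. The pads swing forward as they close: fully open they stand 13 mm farther back than shut.
Start: joints at [83.394, 29.078, -13.613, 85.955, 7.202, 65.827, -8.869], TCP at [136.852, -609.822, 231.275] pointing down, gripper open.
Joint ranges: [-176.47, 176.47], [-13.61, 117.27], [-81.72, 77.17], [0.22, 143.17], [-87.28, 267.28], [10, 112.55], [-165.47, 165.47]. Speed limits (degrees/s): [136.94, 136.94, 180, 180, 180, 180, 180].

INTERFACE

Orientations are given as [roll, pitch, yaw] about the fixed x, y, z axes, in that order (R = Rz(yaw) Ry(pitch) Rx(roll)).
In Python, from cell import get_obs, grab_frame, hand_in, pinch_z gives the robot as it stands.
- The arm moves only by the shell command python3 -m jog 'ROWS'. ROWS is JSON, a list of rows, each an object of numbers: "fingers": the closure in counts, from 0 (fully open) to 255 (shut); "tx", "ty", "tz": the shift along the tool's x, y, z in m; "rx", "ry", "rz": the turn, a rotation vector about the tool's x, y, z in degrees. A call has 1 to 20 rows; each row shifts and turns the commanded pose from where the row before left it, along the tool's axes as they then stand; what a row does not reach is not made up. A row lasts 1/8 s, in which the tool goes at most 62.5 mm and 10.7 degrees, less where a joint would pass 70% of its speed; a pose out of reach is approached as far as the arm can. A call is refused whole if a number of a shift passes 0.0625 or a number of a turn 10.7, either way. A call with a gripper value outside its range is refused whole. The fingers move at their own pace and stop on an object; the grip force is fixed at half the most. Time passes only in rows, so rows that do not move let the fingers close. It gives the time, the measured TCP pose, the force and the opening at its end, in the units of the state.
- get_obs(): the state, without advancing time (a new reading comes with each control period).
- grab_frame(name): name is "scene" or "top"; returns a dict with "pixels" (400x640x3 uint8, blue, green, red), "fov_y" (degrees; the focal length in pixels is half the picture's height over the tangent of half this angle, whatever the lens; pixels are square), "cx", "cy" (the principal point, pixels), "k1" (the pictures are not rectified: a ray, as slopes to the right and down, at radius r is drawn at 1 + k1 r^2 times it, then the intrinsics apply), "extrinsics" (4x4, takes a point from camera to world coordinates). Camera axes: x right, y up, looking along -z (the intrinsics and any distortion apply to the point x, -y, -z); pixel columns grow to the right and rows downward; lengths in mm; the calibration is good to about 2 mm. A picture is of the moment at which its call begins. There is no depth.
- hand_in(): hands the job in, once; it reports no verdict.
The state is a dict: "time_s": time; "joint_pos": joint angles; "qvel": joint speeds; "joint_efforts": joint torques, N m; "position": TCP position; "ee_rot": TCP orientation; "contact_force": force on the tool from outside, world axes, zero at the start; "torque": the same for the moment, N m; "width": opening from 0.0 (shut) to 1.0 (fully open).
Only numpy, scipy, OpenCV 4.12 (cv2) and the standard library are available. Lean on these libraries where they do the work, as an engineer would, in place of code of your own. Each camera call takes 0.05 s, during which the arm holds its last target.

## Working session

There is one attempt and no reset: what is moved stays moved. The work goes in short steps, Python scripts to look and compute and a shell command to move; the robot and the scene stay as the last step left them, time stands still between calls to the robot, and variables do not carry over. Pictures are saved under pics/ and viewed, and the job is handed in when it is done.

```bash
ls; mkdir -p pics; python3 - <<'E'
from cell import *
import cv2,json
o=get_obs();print(o);print(pinch_z)
for n in("scene","top"):
    f=grab_frame(n);cv2.imwrite(f"pics/{n}0.png",f["pixels"]);print({k:v for k,v in f.items() if k!="pixels"})
E
```

```text
pics
{'time_s': 0.0, 'joint_pos': array([ 83.39356556,  29.12453615, -13.61148253,  86.00831085,
         7.20242365,  65.82463985,  -8.87125766]), 'qvel': array([-0.11373235, -0.0401104 ,  0.00116436, -0.02532155, -0.0126907 ,
       -0.10117821, -0.06544529]), 'joint_efforts': array([-8.69705809e-05, -6.20591211e+01, -2.18643732e+00, -2.49645907e+01,
        1.26711134e-02,  1.19001223e-02, -2.75423315e-05]), 'position': array([ 136.72362606, -609.36483978,  230.44431096]), 'ee_rot': array([-1.79901494e+02,  8.27984760e-04,  1.26523939e+01]), 'contact_force': array([ 0.88932526, -0.07674269, -0.59113783]), 'torque': array([0.00192795, 0.00652686, 0.05967328]), 'width': 0.9972253506925155}
18.700000000000003
{'fov_y': 46.451022079331146, 'cx': 319.57788036720257, 'cy': 206.7698866687902, 'k1': -0.10859104021947595, 'extrinsics': array([[-2.67567785e-01, -6.89295380e-01,  6.73260247e-01,
         1.25459400e+03],
       [ 9.63538397e-01, -1.90605563e-01,  1.87785185e-01,
         2.16319170e+02],
       [-1.11231221e-03,  6.98957365e-01,  7.15162474e-01,
         9.29070493e+02],
       [ 0.00000000e+00,  0.00000000e+00,  0.00000000e+00,
         1.00000000e+00]])}
{'fov_y': 47.44100872479722, 'cx': 319.06074430728404, 'cy': 198.53846292488592, 'k1': -0.055479292586695685, 'extrinsics': array([[ 8.94389633e-04,  9.93651388e-01, -1.12499423e-01,
         3.29937658e+02],
       [-9.99867017e-01,  2.72046646e-03,  1.60794121e-02,
         5.90843583e+00],
       [ 1.62833810e-02,  1.12470081e-01,  9.93521682e-01,
         1.30854806e+03],
       [ 0.00000000e+00,  0.00000000e+00,  0.00000000e+00,
         1.00000000e+00]])}
```

View pics/scene0.png

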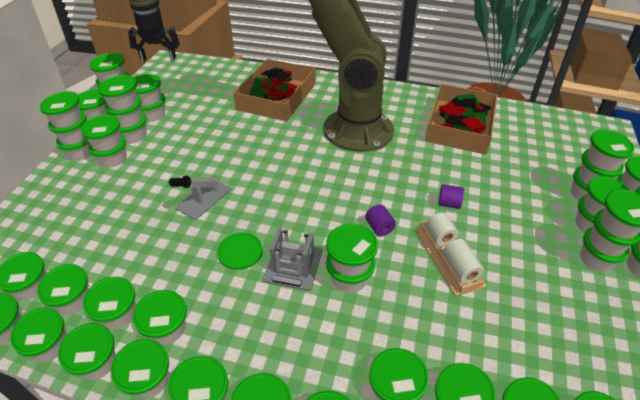

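View pics/top0.png

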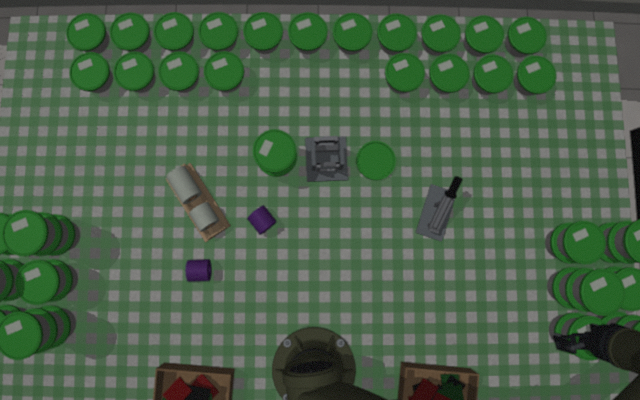

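The scene view shows the robot at the back, the dispenser at about (293,255), tubs at (350,255), the lid at (240,250), the trough at (450,255) with the short roll nearer the robot at (440,230), and the spindle at (195,185). In the top view the dispenser is at (327,158), the trough at (198,202), and the spindle at (440,205). I'll enlarge these.

```bash
cat > h.py <<'E'
import numpy as np,cv2
from cell import *
def cam(f):
    fl=200/np.tan(np.radians(f["fov_y"]/2));return fl,f["cx"],f["cy"],f["k1"],np.array(f["extrinsics"])
def proj(f,P):
    fl,cx,cy,k,E=cam(f);P=np.atleast_2d(P)
    q=(P-E[:3,3])@E[:3,:3];x=q[:,0]/-q[:,2];y=-q[:,1]/-q[:,2];r=1+k*(x*x+y*y)
    return np.c_[cx+fl*x*r,cy+fl*y*r]
def ray(f,u,v):
    fl,cx,cy,k,E=cam(f);p=cv2.undistortPoints(np.array([[[u,v]]],float),np.array([[fl,0,cx],[0,fl,cy],[0,0,1]]),np.array([k,0,0,0.]))[0,0]
    return E[:3,3],E[:3,:3]@np.array([p[0],-p[1],-1])
def atz(f,u,v,z):
    c,d=ray(f,u,v);return c+d*(z-c[2])/d[2]
def tri(obs):
    A=np.zeros((3,3));b=np.zeros(3)
    for f,u,v in obs:
        c,d=ray(f,u,v);d=d/np.linalg.norm(d);M=np.eye(3)-np.outer(d,d);A+=M;b+=M@c
    return np.linalg.solve(A,b)
def crop(f,x0,y0,w,h,s,name,im=None):
    im=f["pixels"] if im is None else im
    c=cv2.resize(im[y0:y0+h,x0:x0+w],None,fx=s,fy=s,interpolation=cv2.INTER_CUBIC)
    for x in range(x0-x0%10+10,x0+w,10):
        cv2.line(c,((x-x0)*s,0),((x-x0)*s,6),(0,0,255),1)
        if x%20==0: cv2.putText(c,str(x),((x-x0)*s-10,18),0,.4,(0,0,255),1)
    for y in range(y0-y0%10+10,y0+h,10):
        cv2.line(c,(0,(y-y0)*s),(6,(y-y0)*s),(0,0,255),1)
        if y%20==0: cv2.putText(c,str(y),(8,(y-y0)*s+4),0,.4,(0,0,255),1)
    cv2.imwrite("pics/"+name,c)
E
python3 - <<'E'
from h import *
import pickle
f=grab_frame("top");g=grab_frame("scene");pickle.dump((f,g),open("f0.pkl","wb"))
crop(f,150,120,110,140,4,"t_tr.png") if 0 else crop(f,155,155,90,90,6,"t_tr.png")
crop(f,240,120,170,80,4,"t_di.png");crop(f,400,165,80,85,6,"t_sp.png")
crop(g,150,160,100,70,7,"s_sp.png");crop(g,210,215,180,80,4,"s_di.png");crop(g,405,200,90,100,6,"s_tr.png")
E
```

```text
(no output)
```

View pics/t_tr.png

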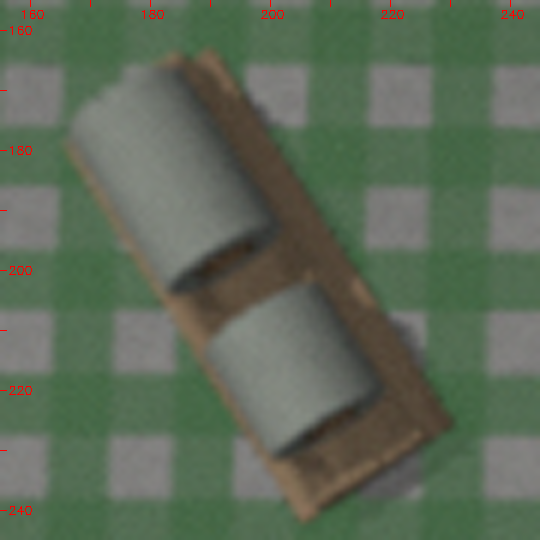

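View pics/t_di.png

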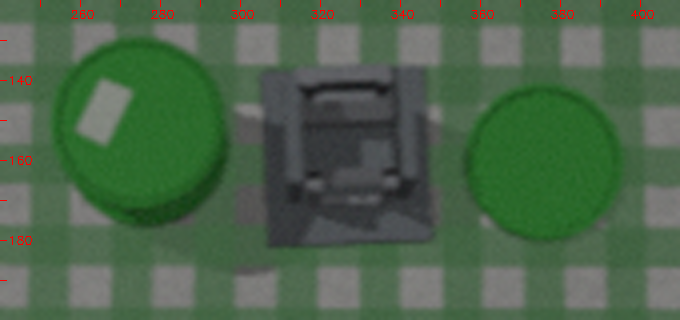

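View pics/t_sp.png

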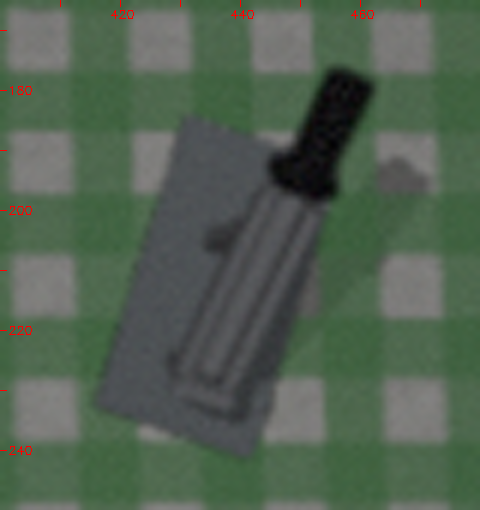

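View pics/s_sp.png

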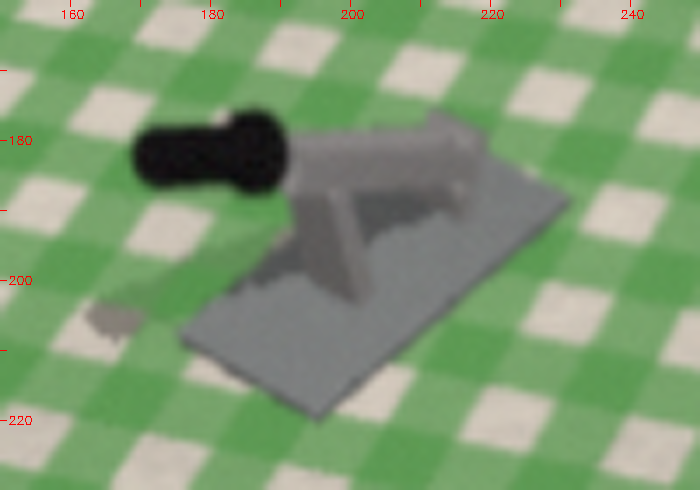

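View pics/s_di.png

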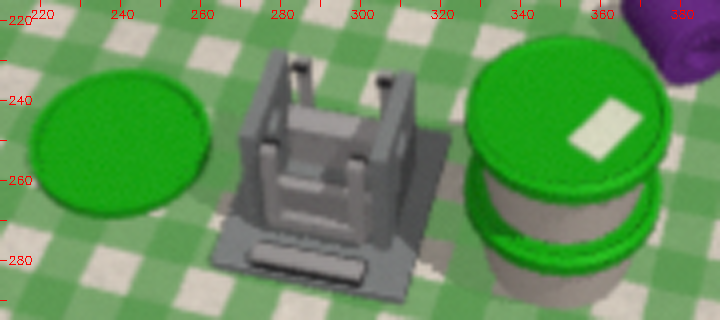

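View pics/s_tr.png

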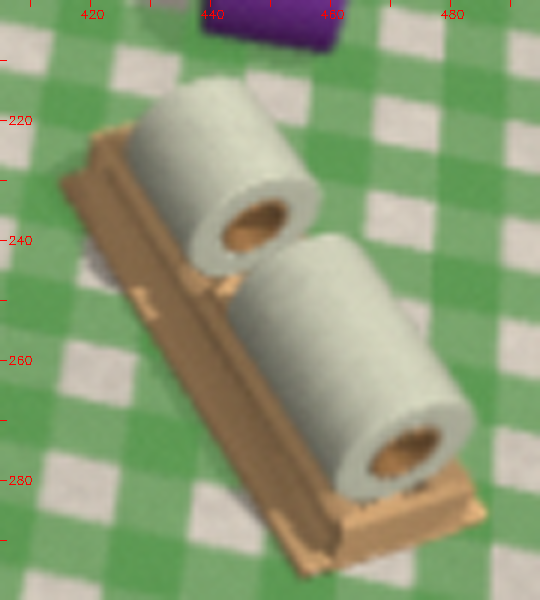

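```bash
cat >> h.py <<'E'
def T2(x,y,yaw,P):
    c,s=np.cos(np.radians(yaw)),np.sin(np.radians(yaw));P=np.asarray(P,float)
    return np.c_[x+c*P[:,0]-s*P[:,1],y+s*P[:,0]+c*P[:,1],P[:,2]]
from scipy.optimize import least_squares
def fit(corr,x0):  # corr: list of (frame,local3,u,v)
    def r(p): return np.concatenate([proj(f,T2(*p,[l]))[0]-[u,v] for f,l,u,v in corr])
    s=least_squares(r,x0,loss="soft_l1");return s.x,r(s.x).reshape(-1,2)
def circ(x0,R,n=40):  # circle about local x
    a=np.linspace(0,2*np.pi,n);return np.c_[np.full(n,x0),R*np.cos(a),R*np.sin(a)]
E
python3 - <<'E'
from h import *
import pickle
t,s=pickle.load(open("f0.pkl","rb"))
for u,v,z in[(305.5,137,10),(346.5,136.5,10),(348.5,179.5,10),(307,181,10)]: print("disp top",atz(t,u,v,z).round(1))
for u,v in[(262.5,279.5),(310.7,289),(322.5,248)]: print("disp sc",atz(s,u,v,10).round(1))
for u,v in[(205.5,241.5),(230,225.5),(190,163),(166,178)]: print("tr top",atz(t,u,v,10 if v>200 else 30).round(1))
print("roll c guess",atz(t,203.5,216,75).round(1), tri([(t,203.5,216)]) if 0 else "")
print("handle end",tri([(t,458.5,178),(s,172,182.5)]).round(1)," collar",tri([(t,450,195),(s,187,181.5)]).round(1))
for u,v in[(277,144),(376,161)]: print(atz(t,u,v,132).round(0),atz(t,u,v,12).round(0))
E
```

```text
disp top [657.6  24.6  10. ]
disp top [659.7 -95.2  10. ]
disp top [ 532.6 -100.1   10. ]
disp top [527.8  19.7  10. ]
disp sc [661.3 -91.8  10. ]
disp sc [656.3  27.4  10. ]
disp sc [528.5  21.3  10. ]
tr top [353.3 307.4  10. ]
tr top [399.  238.7  10. ]
tr top [575.7 353.6  30. ]
tr top [532.3 420.7  30. ]
roll c guess [421.1 299.7  75. ] 
handle end [ 518.9 -381.7  129.5]  collar [ 477.2 -366.7   99.6]
[608.  98. 132.] [636. 107.  12.]
[ 563. -163.  132.] [ 587. -180.   12.]
```

```bash
python3 - <<'E'
from h import *
import pickle
t,s=pickle.load(open("f0.pkl","rb"))
B=lambda a,b:[65*a,60*b,10]
co=[(t,B(1,1),305.5,137),(t,B(1,-1),346.5,136.5),(t,B(-1,-1),348.5,179.5),(t,B(-1,1),307,181),(s,B(1,-1),262.5,279.5),(s,B(1,1),310.7,289),(s,B(-1,1),322.5,248)]
p,r=fit(co,[594,-37,2.4]);print("disp",p.round(2),r.round(1).tolist())
D=p
def poly(im,f,P,x0,y0,sc,col):
    q=((proj(f,P)-[x0,y0])*sc+sc/2).astype(int);cv2.polylines(im,[q.reshape(-1,1,2)],True,col,1,cv2.LINE_AA)
def mk(f,x0,y0,w,h,sc): return cv2.resize(f["pixels"][y0:y0+h,x0:x0+w],None,fx=sc,fy=sc,interpolation=cv2.INTER_CUBIC)
box=lambda a,b,c,d,z:[[a,c,z],[b,c,z],[b,d,z],[a,d,z]]
out=[]
for f,x0,y0,w,h in((t,295,120,65,70),(s,255,220,75,75)):
    im=mk(f,x0,y0,w,h,8)
    poly(im,f,T2(*D,box(-65,65,-60,60,10)),x0,y0,8,(0,255,255))
    for y in(-44,34): poly(im,f,T2(*D,box(-35,35,y,y+10,96)),x0,y0,8,(0,0,255))
    for y in(-44,44):
        a=np.linspace(0,6.28,40);poly(im,f,T2(*D,np.c_[10*np.cos(a),0*a+y,72+10*np.sin(a)]),x0,y0,8,(255,0,0))
    cv2.imwrite("pics/ov_d%d.png"%len(out),im);out.append(1)
# trough+rolls
tp=(466,332,32.7)
rl=lambda c,wd,a:[T2(*tp,circ(c-wd/2,31)+[0,0,50]),T2(*tp,circ(c+wd/2,31)+[0,0,50]),T2(*tp,circ(c-wd/2,12.5)+[0,0,50]),T2(*tp,circ(c+wd/2,12.5)+[0,0,50])]
for i,(f,x0,y0,w,h) in enumerate(((t,155,155,90,90),(s,405,200,95,100))):
    im=mk(f,x0,y0,w,h,6)
    poly(im,f,T2(*tp,box(-110,110,-43,43,0)),x0,y0,6,(0,255,255))
    for P in rl(-55,60,0):poly(im,f,P,x0,y0,6,(0,0,255))
    for P in rl(45,90,0):poly(im,f,P,x0,y0,6,(255,0,0))
    cv2.imwrite("pics/ov_r%d.png"%i,im)
E
```

```text
disp [594.38 -36.54   2.33] [[-0.5, 0.2], [-0.5, -0.7], [-0.3, 0.2], [-0.4, 0.3], [-0.9, -0.0], [-0.6, 0.1], [-0.1, -0.5]]
```

View pics/ov_d0.png

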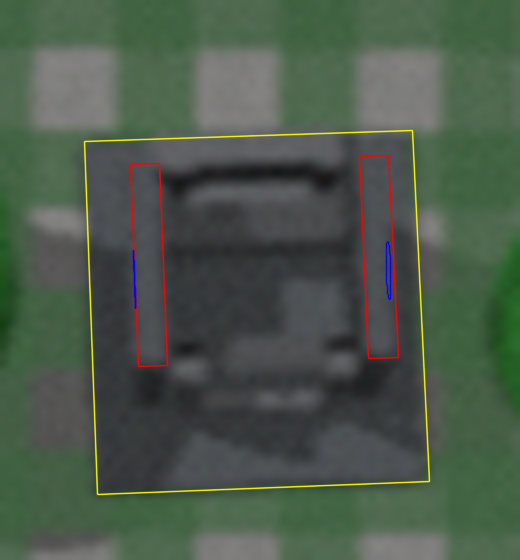

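View pics/ov_d1.png

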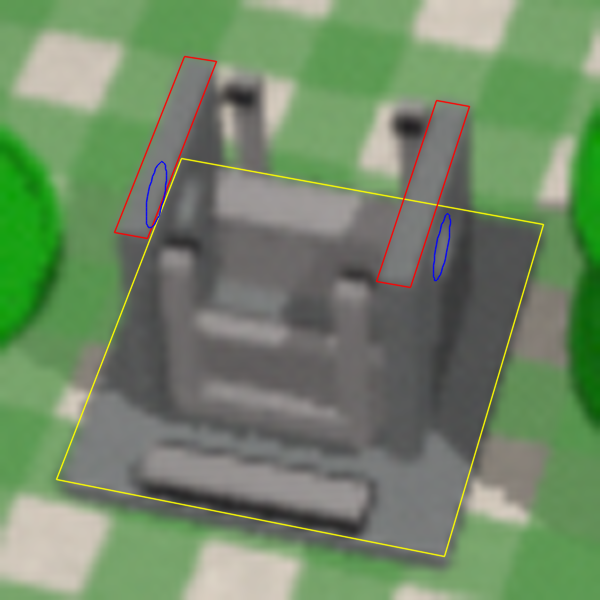

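View pics/ov_r0.png

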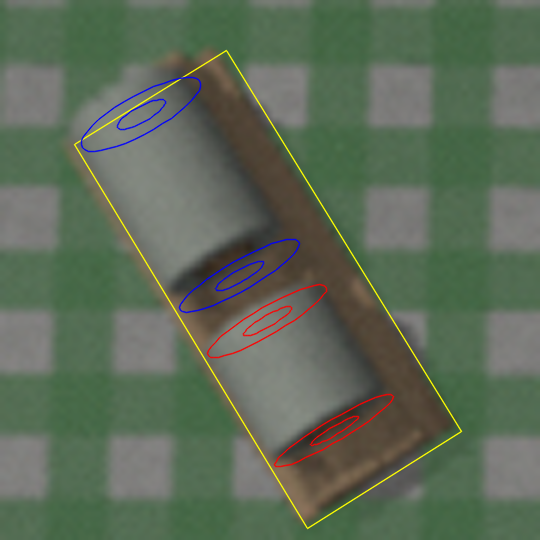

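View pics/ov_r1.png

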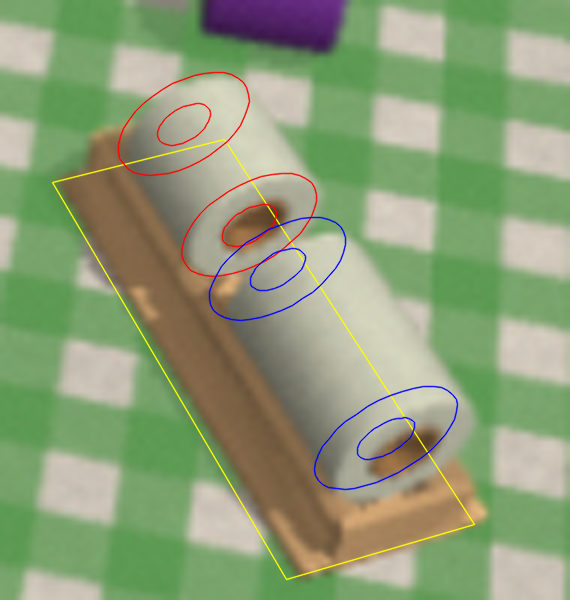

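```bash
cat > roll.py <<'E'
from h import *
import pickle
t,s=pickle.load(open("f0.pkl","rb"))
S=[(130,150),(150,185),(188,240),(192,265),(215,277),(250,270),(290,240),(318,205),(320,185),(300,160),(270,125),(245,90),(225,78),(190,78),(150,105),(132,135)]
Tt=[(206,345),(230,325),(270,297),(310,284),(225,375),(255,418),(280,455),(325,295),(350,335),(382,388)]
ps=[np.array(a)/6+[405,200]-.5 for a in S]; pt=[np.array(a)/6+[155,155]-.5 for a in Tt]
def hull(f,p):
    P=T2(*p,np.r_[circ(-30,31),circ(30,31)]+[0,0,50]);return cv2.convexHull(proj(f,P).astype(np.float32))
def r(p): return [cv2.pointPolygonTest(hull(s,p),tuple(map(float,q)),True) for q in ps]+[cv2.pointPolygonTest(hull(t,p),tuple(map(float,q)),True) for q in pt]
for w in("both","s","t"):
    n=len(ps);f=(lambda p:r(p)) if w=="both" else ((lambda p:r(p)[:n]) if w=="s" else (lambda p:r(p)[n:]))
    z=least_squares(f,[420,302,33],diff_step=1e-3,loss="soft_l1");print(w,z.x.round(2),np.round(z.fun,1).tolist())
B=lambda a,b:[65*a,60*b,10]
co=[(t,B(1,1),305.,136.5),(t,B(1,-1),346.,136),(t,B(-1,-1),348,179),(t,B(-1,1),306.5,180.5),(s,B(1,-1),262.,279.),(s,B(1,1),310.2,288.5),(s,B(-1,1),322.,247.5)]
p,q=fit(co,[594,-37,2.4]);print("disp",p.round(2),q.round(1).tolist())
print(fit(co[:4],p)[0].round(2),fit(co[4:],p)[0].round(2))
E
python3 roll.py
```

```text
both [420.54 304.12  36.02] [1.5, 1.9, 1.8, -0.1, 0.2, 0.3, 1.0, 0.5, -0.1, 0.1, 0.5, 0.3, 0.5, -0.4, -0.0, 0.9, -0.4, -0.1, -0.2, 0.3, 1.5, 1.5, 1.5, -0.0, 0.4, 1.1]
s [419.76 304.39  36.73] [1.4, 1.7, 1.5, -0.4, 0.0, 0.2, 0.8, 0.5, 0.3, 0.4, 0.7, 0.4, 0.6, -0.3, 0.0, 0.8]
t [421.76 304.12  30.52] [0.2, 0.5, -0.2, 0.2, 0.7, 1.6, 0.8, 1.1, 0.7, 0.4]
disp [594.75 -36.44   2.29] [[-0.0, 0.6], [0.0, -0.3], [0.1, 0.6], [0.1, 0.6], [-0.4, 0.6], [-0.1, 0.7], [0.5, 0.1]]
[595.94 -36.29   1.98] [593.33 -36.93   2.57]
```

```bash
python3 - <<'E'
from h import *
import pickle
t,s=pickle.load(open("f0.pkl","rb"))
def e(f,a,b,o,z):
    A,B=[atz(f,*(np.array(q)/6+o-.5),z) for q in(a,b)];d=B-A;print(A.round(0),B.round(0),np.degrees(np.arctan2(d[1],d[0])).round(2)%180,np.hypot(*d[:2]).round(0))
e(t,(68,148),(305,518),np.array([155,155]),5)
e(t,(245,75),(455,425),np.array([155,155]),5)
e(s,(60,183),(305,577),np.array([405,200]),0)
e(s,(145,130+0),(0+345,545-0),np.array([405,200]),34) 
sc=8
for n,f,x0,y0,w,h in(("t",t,160,160,75,75),("s",s,408,205,90,75)):
    im=cv2.resize(f["pixels"][y0:y0+h,x0:x0+w],None,fx=sc,fy=sc,interpolation=cv2.INTER_CUBIC)
    for p,c in(((420.5,304.1,36),(0,0,255)),((420.5,304.1,33),(255,0,0))):
        for l in(-30,30):
            q=((proj(f,T2(*p,circ(l,31)+[0,0,50]))+.5-[x0,y0])*sc).astype(int);cv2.polylines(im,[q.reshape(-1,1,2)],True,c,1,cv2.LINE_AA)
    cv2.imwrite(f"pics/rr_{n}.png",np.clip(im.astype(float)*1.4,0,255).astype(np.uint8))
E
```

```text
[533. 429.   5.] [355. 309.   5.] 34.06 214.0
[569. 344.   5.] [400. 239.   5.] 32.03 199.0
[396. 240.   0.] [579. 362.   0.] 33.85 220.0
[387. 271.  34.] [584. 371.  34.] 26.78 222.0
```

View pics/rr_t.png

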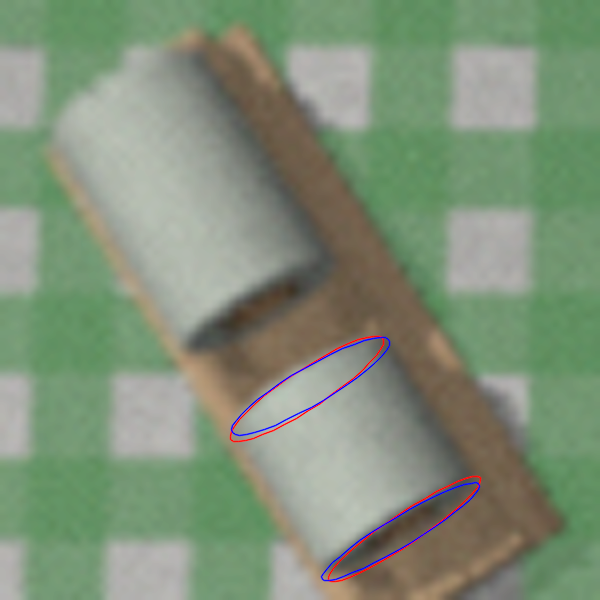

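View pics/rr_s.png

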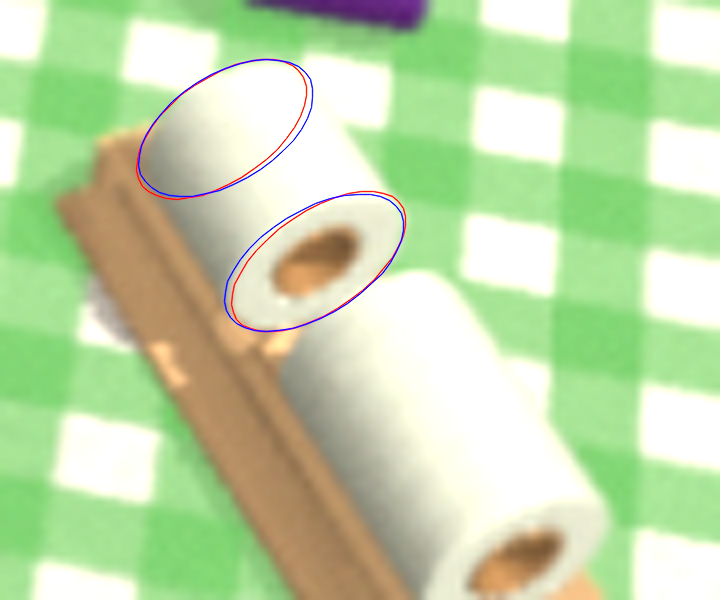

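```bash
cat > plan.py <<'E'
import numpy as np,json
from scipy.spatial.transform import Rotation as Ro
from cell import get_obs
def plan(wps,step=58,ang=9.5,start=None):
    """wps: list of (pos mm, Rotation or None, n rows or None). prints rows"""
    o=get_obs();p,R=start or (np.array(o["position"]),Ro.from_euler("xyz",o["ee_rot"],degrees=True))
    rows=[]
    for w in wps:
        P=np.array(w[0],float);Q=w[1] or R;n=w[2] if len(w)>2 else None
        dv=(R.inv()*Q).as_rotvec(degrees=True)
        n=n or int(max(1,np.ceil(np.abs(P-p).max()/step),np.ceil(np.linalg.norm(P-p)/62),np.ceil(np.linalg.norm(dv)/ang)))
        p0=p.copy()
        R0=R
        for i in range(n):
            tgt=p0+(P-p0)*(i+1)/n;Rt=R0*Ro.from_rotvec(dv*(i+1)/n,degrees=True)
            t=np.round(R.inv().apply(tgt-p)/1000,4);r=np.round((R.inv()*Rt).as_rotvec(degrees=True),1)
            p=p+R.apply(t)*1000;R=R*Ro.from_rotvec(r,degrees=True)
            d={k:float(v) for k,v in zip(("tx","ty","tz","rx","ry","rz"),[*t,*r]) if abs(v)>1e-9};rows.append(d)
    print(json.dumps(rows));print(len(rows),p.round(1),R.as_euler("xyz",degrees=True).round(1))
    return p,R
def down(yaw): return Ro.from_euler("xyz",[180,0,yaw],degrees=True)
E
python3 -c "
from plan import *
s=plan([((450,-450,300),down(15)),((610,-120,300),down(22)),((570,150,300),down(30)),((420.5,304,180),down(34))])
"
```

```text
[{"tx": 0.0568, "ty": -0.0145, "tz": -0.0115, "rz": -0.4}, {"tx": 0.0568, "ty": -0.0142, "tz": -0.0116, "rz": -0.4}, {"tx": 0.057, "ty": -0.0137, "tz": -0.0115, "rz": -0.4}, {"tx": 0.0571, "ty": -0.0133, "tz": -0.0115, "rz": -0.4}, {"tx": 0.0571, "ty": -0.013, "tz": -0.0115, "rx": -0.1, "rz": -0.4}, {"tx": 0.0572, "ty": -0.0125, "tz": -0.0116, "rz": -0.4}, {"tx": 0.04, "ty": -0.0462, "rz": -1.2}, {"tx": 0.041, "ty": -0.0453, "tz": -0.0001, "rz": -1.1}, {"tx": 0.0419, "ty": -0.0446, "rz": -1.2}, {"tx": 0.0428, "ty": -0.0436, "rz": -1.1}, {"tx": 0.0436, "ty": -0.0429, "tz": -0.0001, "rz": -1.2}, {"tx": 0.0445, "ty": -0.0419, "rz": -1.2}, {"tx": 0.0129, "ty": -0.053, "rz": -1.6}, {"tx": 0.0143, "ty": -0.0527, "tz": -0.0001, "rz": -1.6}, {"tx": 0.0158, "ty": -0.0523, "rz": -1.6}, {"tx": 0.0172, "ty": -0.0517, "rz": -1.6}, {"tx": 0.0187, "ty": -0.0513, "tz": -0.0001, "rz": -1.6}, {"tx": -0.0131, "ty": -0.0521, "tz": 0.03, "rz": -1.0}, {"tx": -0.0121, "ty": -0.0522, "tz": 0.03, "rz": -1.0}, {"tx": -0.0112, "ty": -0.0525, "tz": 0.0299, "rz": -1.0}, {"tx": -0.0103, "ty": -0.0527, "tz": 0.03, "rz": -1.0}]
21 [420.5 304.  180. ] [180.   0.  34.]
```

```bash
python3 -m jog '[{"tx":0.057,"ty":-0.0145,"tz":-0.0115},{"tx":0.057,"ty":-0.014,"tz":-0.0115},{"tx":0.057,"ty":-0.0137,"tz":-0.0115,"rz":-1},{"tx":0.057,"ty":-0.0133,"tz":-0.0115},{"tx":0.057,"ty":-0.013,"tz":-0.0115,"rz":-1},{"tx":0.057,"ty":-0.0125,"tz":-0.0115},{"tx":0.04,"ty":-0.046,"rz":-1.2},{"tx":0.041,"ty":-0.045,"rz":-1.2},{"tx":0.042,"ty":-0.0445,"rz":-1.2},{"tx":0.043,"ty":-0.0435,"rz":-1.2},{"tx":0.0435,"ty":-0.043,"rz":-1.2},{"tx":0.0445,"ty":-0.042,"rz":-1.2}]'; python3 -c "
from plan import *
o=get_obs();print(o['joint_pos'].round(1))
s=plan([((570,150,300),down(30)),((420.5,304,180),down(34))])"
```

```text
[ 83.4  29.1 -13.6  86.    7.2  65.8  -8.9]
[{"tx": 0.0393, "ty": -0.0431, "tz": -0.0046, "rz": -1.2}, {"tx": 0.0401, "ty": -0.0422, "tz": -0.0045, "rz": -1.1}, {"tx": 0.041, "ty": -0.0415, "tz": -0.0046, "rz": -1.2}, {"tx": 0.0418, "ty": -0.0406, "tz": -0.0046, "rz": -1.1}, {"tx": 0.0426, "ty": -0.0398, "tz": -0.0046, "rz": -1.2}, {"tx": 0.0435, "ty": -0.0389, "tz": -0.0045, "rz": -1.1}, {"tx": 0.0441, "ty": -0.0381, "tz": -0.0046, "rz": -1.2}, {"tx": 0.045, "ty": -0.0371, "tz": -0.0046, "rz": -1.2}, {"tx": 0.0457, "ty": -0.0362, "tz": -0.0046, "rz": -1.1}, {"tx": 0.0464, "ty": -0.0353, "tz": -0.0045, "rz": -1.2}, {"tx": 0.0471, "ty": -0.0343, "tz": -0.0046, "rz": -1.1}, {"tx": 0.0478, "ty": -0.0334, "tz": -0.0046, "rz": -1.2}, {"tx": 0.0485, "ty": -0.0324, "tz": -0.0045, "rx": -0.1, "rz": -1.1}, {"tx": 0.0491, "ty": -0.0314, "tz": -0.0047, "rz": -1.2}, {"tx": 0.0497, "ty": -0.0304, "tz": -0.0046, "rz": -1.2}, {"tx": -0.0131, "ty": -0.0521, "tz": 0.03, "rz": -1.0}, {"tx": -0.0121, "ty": -0.0523, "tz": 0.0299, "rz": -1.0}, {"tx": -0.0113, "ty": -0.0525, "tz": 0.03, "rz": -1.0}, {"tx": -0.0103, "ty": -0.0527, "tz": 0.0299, "rz": -1.0}]
19 [420.5 304.  180. ] [180.  -0.  34.]invalid input at $[0]: expected keys fingers, tx, ty, tz, rx, ry, rz
```

Every row needs all seven keys, and nothing moved, so I'll resend with them.

```bash
sed -i 's/d={k:float(v) for.*$/d=dict(fingers=0,**{k:float(v)+0.0 for k,v in zip(("tx","ty","tz","rx","ry","rz"),[*t,*r])});rows.append(d)/' plan.py
sed -i 's/print(json.dumps(rows));/print("\\n".join(json.dumps(x) for x in rows));/' plan.py
python3 -m jog '[{"fingers":0,"tx":0.057,"ty":-0.0145,"tz":-0.0115,"rx":0,"ry":0,"rz":0},{"fingers":0,"tx":0.057,"ty":-0.014,"tz":-0.0115,"rx":0,"ry":0,"rz":0},{"fingers":0,"tx":0.057,"ty":-0.0137,"tz":-0.0115,"rx":0,"ry":0,"rz":-1},{"fingers":0,"tx":0.057,"ty":-0.0133,"tz":-0.0115,"rx":0,"ry":0,"rz":0},{"fingers":0,"tx":0.057,"ty":-0.013,"tz":-0.0115,"rx":0,"ry":0,"rz":-1},{"fingers":0,"tx":0.057,"ty":-0.0125,"tz":-0.0115,"rx":0,"ry":0,"rz":0},{"fingers":0,"tx":0.04,"ty":-0.046,"tz":0,"rx":0,"ry":0,"rz":-1.2},{"fingers":0,"tx":0.041,"ty":-0.045,"tz":0,"rx":0,"ry":0,"rz":-1.2},{"fingers":0,"tx":0.042,"ty":-0.0445,"tz":0,"rx":0,"ry":0,"rz":-1.2},{"fingers":0,"tx":0.043,"ty":-0.0435,"tz":0,"rx":0,"ry":0,"rz":-1.2},{"fingers":0,"tx":0.0435,"ty":-0.043,"tz":0,"rx":0,"ry":0,"rz":-1.2},{"fingers":0,"tx":0.0445,"ty":-0.042,"tz":0,"rx":0,"ry":0,"rz":-1.2}]'; python3 -c "
from plan import *
o=get_obs();print(o['joint_pos'].round(1))
s=plan([((570,150,300),down(30)),((420.5,304,180),down(34))])"
```

```text
time_s: 1.7
position: [613.6, -121.8, 300.3]
ee_rot: [180.0, 0.0, 21.9]
contact_force: [0.4, -0.5, 0.0]
width: 0.999
[ 22.2  27.4 -22.2  78.9  10.4  75.7 -68.5]
{"fingers": 0, "tx": 0.0122, "ty": -0.0537, "tz": 0.0, "rx": 0.0, "ry": 0.0, "rz": -1.6}
{"fingers": 0, "tx": 0.0136, "ty": -0.0533, "tz": 0.0001, "rx": 0.0, "ry": 0.0, "rz": -1.7}
{"fingers": 0, "tx": 0.0152, "ty": -0.0529, "tz": 0.0, "rx": 0.0, "ry": 0.0, "rz": -1.6}
{"fingers": 0, "tx": 0.0167, "ty": -0.0525, "tz": 0.0001, "rx": 0.0, "ry": 0.0, "rz": -1.6}
{"fingers": 0, "tx": 0.0182, "ty": -0.052, "tz": 0.0, "rx": 0.0, "ry": 0.0, "rz": -1.6}
{"fingers": 0, "tx": -0.0131, "ty": -0.052, "tz": 0.03, "rx": 0.0, "ry": 0.0, "rz": -1.0}
{"fingers": 0, "tx": -0.0123, "ty": -0.0523, "tz": 0.03, "rx": 0.0, "ry": 0.0, "rz": -1.0}
{"fingers": 0, "tx": -0.0113, "ty": -0.0524, "tz": 0.03, "rx": 0.0, "ry": 0.0, "rz": -1.0}
{"fingers": 0, "tx": -0.0104, "ty": -0.0527, "tz": 0.03, "rx": 0.0, "ry": 0.0, "rz": -1.0}
9 [420.5 304.  180. ] [180.   0.  34.]
```

```bash
python3 -m jog '[{"fingers":0,"tx":0.012,"ty":-0.0535,"tz":0,"rx":0,"ry":0,"rz":-1.6},{"fingers":0,"tx":0.0135,"ty":-0.0535,"tz":0,"rx":0,"ry":0,"rz":-1.7},{"fingers":0,"tx":0.015,"ty":-0.053,"tz":0,"rx":0,"ry":0,"rz":-1.6},{"fingers":0,"tx":0.0165,"ty":-0.0525,"tz":0,"rx":0,"ry":0,"rz":-1.6},{"fingers":0,"tx":0.018,"ty":-0.052,"tz":0,"rx":0,"ry":0,"rz":-1.6},{"fingers":0,"tx":-0.013,"ty":-0.052,"tz":0.03,"rx":0,"ry":0,"rz":-1},{"fingers":0,"tx":-0.0125,"ty":-0.0525,"tz":0.03,"rx":0,"ry":0,"rz":-1},{"fingers":0,"tx":-0.0115,"ty":-0.0525,"tz":0.03,"rx":0,"ry":0,"rz":-1},{"fingers":0,"tx":-0.0105,"ty":-0.0525,"tz":0.03,"rx":0,"ry":0,"rz":-1},{"fingers":0,"tx":0,"ty":0,"tz":0,"rx":0,"ry":0,"rz":0}]'; python3 - <<'E'
from h import *
from plan import *
o=get_obs();print(o['joint_pos'].round(1))
f=grab_frame("top");g=grab_frame("scene")
crop(f,150,155,100,100,6,"t1.png");crop(g,395,150,110,90,6,"s1.png")
plan([((420.5,304,31),down(34))])
E
```

```text
time_s: 2.95
position: [414.3, 304.8, 178.7]
ee_rot: [-179.9, 0.2, 34.4]
contact_force: [0.2, -0.0, 0.4]
width: 1.001
[ -18.1   24.2  -29.9  106.6   14.6   53.2 -110.2]
{"fingers": 0, "tx": 0.0009, "ty": -0.0002, "tz": 0.0497, "rx": 0.0, "ry": 0.0, "rz": 0.0}
{"fingers": 0, "tx": 0.0008, "ty": -0.0002, "tz": 0.0497, "rx": 0.0, "ry": 0.0, "rz": 0.0}
{"fingers": 0, "tx": 0.0009, "ty": -0.0001, "tz": 0.0498, "rx": 0.0, "ry": 0.0, "rz": 0.0}
3 [420.5 304.   31. ] [180.   0.  34.]
```

View pics/t1.png

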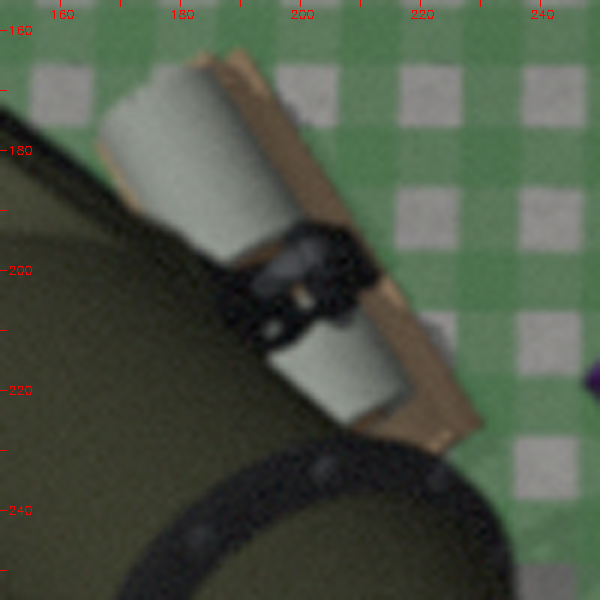

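View pics/s1.png

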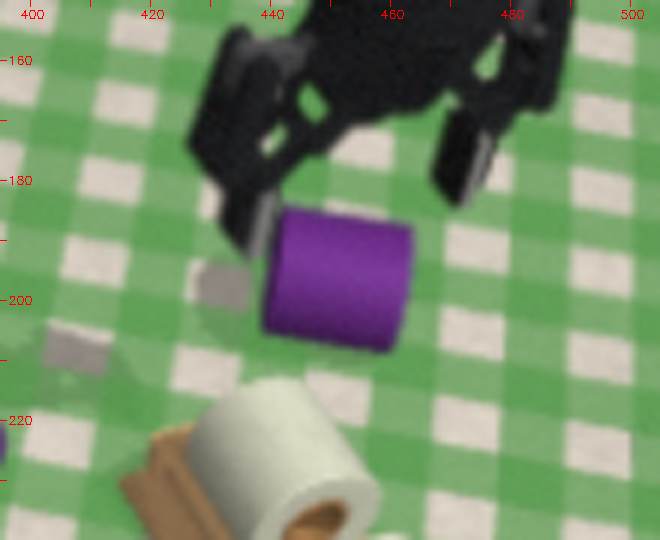

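The fingers hang over the roll and straddle it. In the top view the roll shows at (210,220) beneath them, with the wider roll clear. I'll descend.

```bash
python3 -m jog '[{"fingers":0,"tx":0.002,"ty":0,"tz":0.045,"rx":0,"ry":0,"rz":0},{"fingers":0,"tx":0.002,"ty":0,"tz":0.045,"rx":0,"ry":0,"rz":0},{"fingers":0,"tx":0.001,"ty":-0.001,"tz":0.035,"rx":0,"ry":0,"rz":0},{"fingers":0,"tx":0,"ty":0,"tz":0.015,"rx":0,"ry":0,"rz":0},{"fingers":0,"tx":0,"ty":0,"tz":0.003,"rx":0,"ry":0,"rz":0},{"fingers":0,"tx":0,"ty":0,"tz":0,"rx":0,"ry":0,"rz":0}]'
```

```text
time_s: 3.8
position: [423.4, 305.9, 38.3]
ee_rot: [180.0, -0.1, 33.9]
contact_force: [0.7, -1.0, 0.6]
width: 0.996
```

```bash
python3 -m jog '[{"fingers":0,"tx":-0.0035,"ty":0,"tz":0.0125,"rx":0,"ry":0,"rz":0},{"fingers":120,"tx":0,"ty":0,"tz":0,"rx":0,"ry":0,"rz":0},{"fingers":120,"tx":0,"ty":0,"tz":0,"rx":0,"ry":0,"rz":0},{"fingers":120,"tx":0,"ty":0,"tz":0,"rx":0,"ry":0,"rz":0},{"fingers":120,"tx":0,"ty":0,"tz":0,"rx":0,"ry":0,"rz":0},{"fingers":120,"tx":0,"ty":0,"tz":0,"rx":0,"ry":0,"rz":0}]'; python3 - <<'E'
from h import *
f=grab_frame("top");g=grab_frame("scene")
crop(g,395,150,110,110,5,"s2.png")
E
```

```text
time_s: 4.55
position: [419.5, 303.2, 25.1]
ee_rot: [180.0, 0.0, 33.9]
contact_force: [-2.2, -3.4, 6.8]
width: 0.714
```

View pics/s2.png

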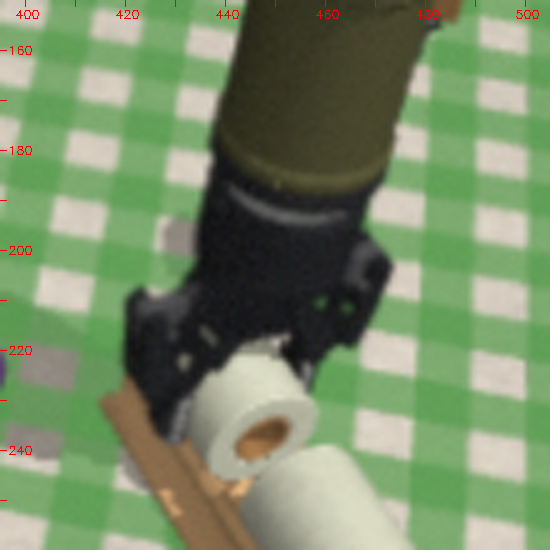

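The roll is held: the opening is 0.714 × 85 ≈ 61 mm and the fingers are on the roll at about (250,230). I'll lift it.

```bash
python3 -m jog '[{"fingers":160,"tx":0,"ty":0,"tz":-0.02,"rx":0,"ry":0,"rz":0},{"fingers":160,"tx":0,"ty":0,"tz":-0.05,"rx":0,"ry":0,"rz":0},{"fingers":160,"tx":0,"ty":0,"tz":-0.06,"rx":0,"ry":0,"rz":0},{"fingers":160,"tx":0,"ty":0,"tz":-0.06,"rx":0,"ry":0,"rz":0},{"fingers":160,"tx":0,"ty":0,"tz":0,"rx":0,"ry":0,"rz":0}]'; python3 - <<'E'
from h import *
from plan import *
f=grab_frame("top");g=grab_frame("scene")
crop(g,395,80,140,110,5,"s3.png")
plan([((500,200,225),down(50)),((594.7,-36.4,225),down(92.3))],step=50,ang=7)
E
```

```text
time_s: 5.28
position: [421.2, 306.0, 219.3]
ee_rot: [-180.0, -0.5, 34.0]
contact_force: [0.1, 0.1, -1.6]
width: 0.721
{"fingers": 0, "tx": 0.0029, "ty": 0.0436, "tz": -0.0034, "rx": 0.0, "ry": 0.0, "rz": -5.4}
{"fingers": 0, "tx": -0.0011, "ty": 0.0437, "tz": -0.0033, "rx": 0.0, "ry": 0.0, "rz": -5.3}
{"fingers": 0, "tx": -0.0052, "ty": 0.0434, "tz": -0.0034, "rx": 0.0, "ry": -0.1, "rz": -5.4}
{"fingers": 0, "tx": -0.0172, "ty": 0.0321, "tz": 0.0, "rx": 0.0, "ry": 0.0, "rz": -6.0}
{"fingers": 0, "tx": -0.0205, "ty": 0.0301, "tz": 0.0001, "rx": 0.0, "ry": 0.0, "rz": -6.1}
{"fingers": 0, "tx": -0.0235, "ty": 0.0277, "tz": 0.0, "rx": 0.0, "ry": 0.0, "rz": -6.0}
{"fingers": 0, "tx": -0.0263, "ty": 0.0251, "tz": 0.0, "rx": 0.0, "ry": 0.0, "rz": -6.0}
{"fingers": 0, "tx": -0.0288, "ty": 0.0223, "tz": 0.0, "rx": 0.0, "ry": 0.0, "rz": -6.1}
{"fingers": 0, "tx": -0.031, "ty": 0.019, "tz": 0.0001, "rx": 0.0, "ry": 0.0, "rz": -6.0}
{"fingers": 0, "tx": -0.0328, "ty": 0.0157, "tz": 0.0, "rx": 0.0, "ry": 0.1, "rz": -6.1}
10 [594.7 -36.4 225. ] [-180.    -0.    92.3]
```

View pics/s3.png

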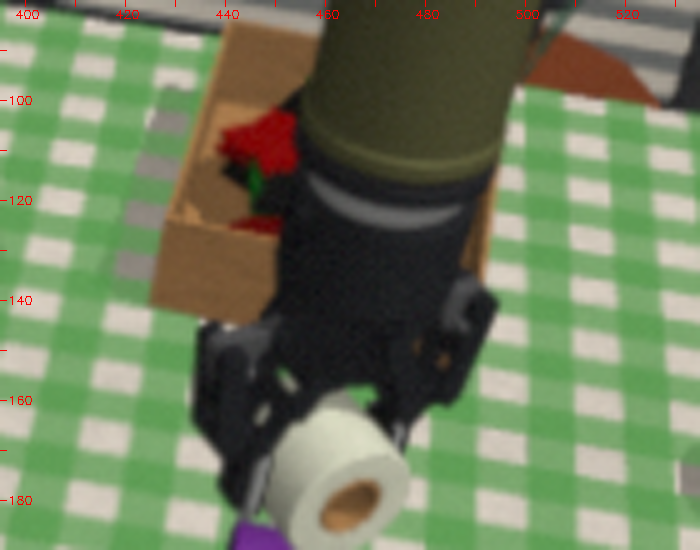

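The roll is in the grip, seen at (465,172), level and held mid-length. I'll carry it over the dispenser.

```bash
python3 -m jog '[{"fingers":160,"tx":0.003,"ty":0.0435,"tz":-0.003,"rx":0,"ry":0,"rz":-5.4},{"fingers":160,"tx":-0.001,"ty":0.0435,"tz":-0.003,"rx":0,"ry":0,"rz":-5.4},{"fingers":160,"tx":-0.005,"ty":0.0435,"tz":-0.003,"rx":0,"ry":0,"rz":-5.4},{"fingers":160,"tx":-0.017,"ty":0.032,"tz":0,"rx":0,"ry":0,"rz":-6},{"fingers":160,"tx":-0.0205,"ty":0.03,"tz":0,"rx":0,"ry":0,"rz":-6},{"fingers":160,"tx":-0.0235,"ty":0.0275,"tz":0,"rx":0,"ry":0,"rz":-6},{"fingers":160,"tx":-0.0265,"ty":0.025,"tz":0,"rx":0,"ry":0,"rz":-6},{"fingers":160,"tx":-0.029,"ty":0.0225,"tz":0,"rx":0,"ry":0,"rz":-6},{"fingers":160,"tx":-0.031,"ty":0.019,"tz":0,"rx":0,"ry":0,"rz":-6},{"fingers":160,"tx":-0.033,"ty":0.0155,"tz":0,"rx":0,"ry":0,"rz":-6},{"fingers":160,"tx":0,"ty":0,"tz":0,"rx":0,"ry":0,"rz":0},{"fingers":160,"tx":0,"ty":0,"tz":0,"rx":0,"ry":0,"rz":0}]'; python3 - <<'E'
from h import *
from plan import *
import pickle
f=grab_frame("top");g=grab_frame("scene");pickle.dump((f,g),open("f4.pkl","wb"))
print(get_obs()["joint_pos"].round(0))
crop(g,235,120,110,130,5,"s4.png");crop(f,270,110,110,90,6,"t4.png")
plan([((594.7,-36.4,160),down(92.3))])
E
```

```text
time_s: 6.88
position: [593.6, -35.4, 222.0]
ee_rot: [-179.8, -0.1, 92.1]
contact_force: [0.3, 0.2, -0.4]
width: 0.716
[ 27.  31. -43.  91.  22.  67. -18.]
{"fingers": 0, "tx": -0.001, "ty": 0.0004, "tz": 0.0315, "rx": 0.0, "ry": 0.0, "rz": 0.0}
{"fingers": 0, "tx": -0.0009, "ty": 0.0005, "tz": 0.0315, "rx": -0.1, "ry": 0.0, "rz": -0.1}
2 [594.7 -36.4 160. ] [180.   -0.   92.3]
```

View pics/s4.png

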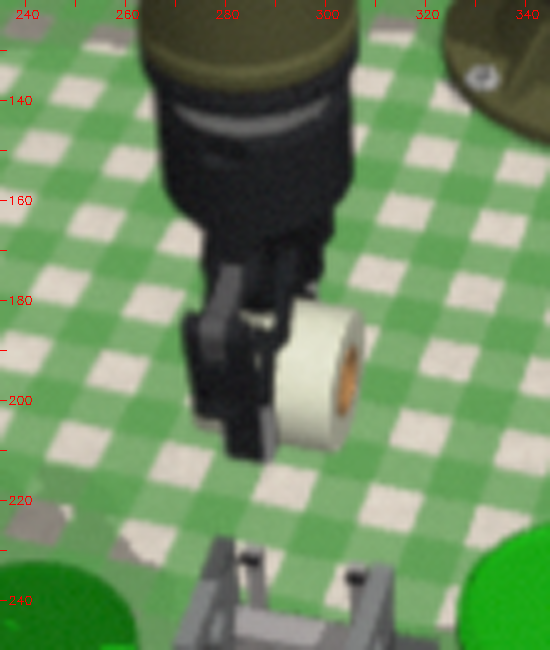

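View pics/t4.png

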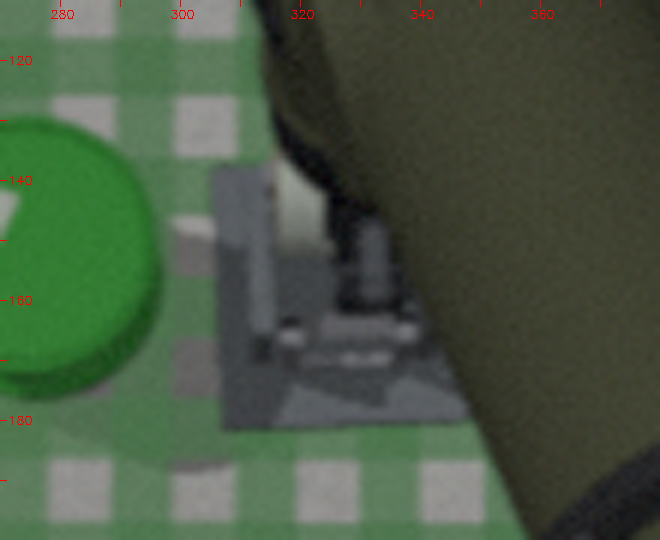

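```bash
python3 - <<'E'
from h import *
import pickle
f,g=pickle.load(open("f4.pkl","rb"));sc=8
for n,F,x0,y0,w,h in(("s",g,265,165,70,80),("t",f,300,125,50,50)):
    im=cv2.resize(F["pixels"][y0:y0+h,x0:x0+w],None,fx=sc,fy=sc,interpolation=cv2.INTER_CUBIC)
    for l,R,c in((-30,31,(255,0,0)),(30,31,(0,0,255)),(30,12.5,(0,0,255))):
        q=((proj(F,T2(593.6,-35.4,92.1,circ(l,R)+[0,0,247]))+.5-[x0,y0])*sc).astype(int);cv2.polylines(im,[q.reshape(-1,1,2)],True,c,1,cv2.LINE_AA)
    cv2.imwrite(f"pics/ov4{n}.png",im)
E
```

```text
(no output)
```

View pics/ov4s.png

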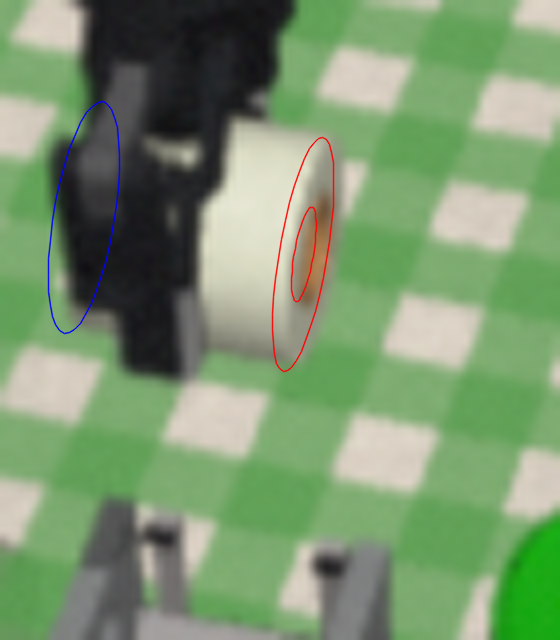

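View pics/ov4t.png

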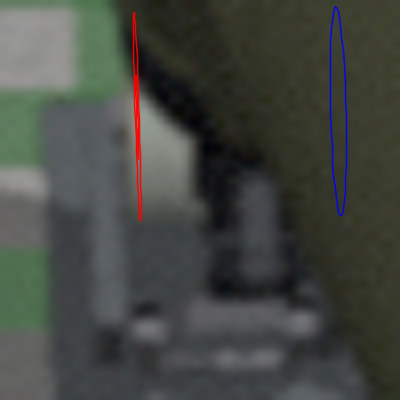

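The held roll sits about 2–3 mm toward +y of the TCP: its core face is at (304.6,196.9) against a predicted (303,196.9). I'll correct y to about -38.6 and descend to just above the cheeks.

```bash
python3 -m jog '[{"fingers":160,"tx":-0.0032,"ty":0.001,"tz":0.04,"rx":0,"ry":0,"rz":0},{"fingers":160,"tx":0,"ty":0,"tz":0.04,"rx":0,"ry":0,"rz":0},{"fingers":160,"tx":0,"ty":0,"tz":0.01,"rx":0,"ry":0,"rz":-0.2},{"fingers":160,"tx":0,"ty":0,"tz":0,"rx":0,"ry":0,"rz":0},{"fingers":160,"tx":0,"ty":0,"tz":0,"rx":0,"ry":0,"rz":0}]'; python3 - <<'E'
from h import *
from plan import *
import pickle
f=grab_frame("top");g=grab_frame("scene");pickle.dump((f,g),open("f5.pkl","wb"))
o=get_obs();sc=8;p=o["position"];print(p,o["ee_rot"])
for n,F,x0,y0,w,h in(("s",g,260,190,75,75),("t",f,300,125,60,60)):
    im=cv2.resize(F["pixels"][y0:y0+h,x0:x0+w],None,fx=sc,fy=sc,interpolation=cv2.INTER_CUBIC)
    for l,R,c in((-30,31,(255,0,0)),(30,31,(0,0,255)),(30,12.5,(0,0,255))):
        q=((proj(F,T2(p[0],p[1]+2.2,92.2,circ(l,R)+[0,0,p[2]+27]))+.5-[x0,y0])*sc).astype(int);cv2.polylines(im,[q.reshape(-1,1,2)],True,c,1,cv2.LINE_AA)
    cv2.imwrite(f"pics/ov5{n}.png",im)
E
```

```text
time_s: 7.6
position: [596.5, -38.5, 135.4]
ee_rot: [179.9, -0.0, 92.4]
contact_force: [1.0, 0.6, -0.5]
width: 0.716
[596.40068182 -38.88010389 135.27291218] [1.79860803e+02 1.05877238e-02 9.23515613e+01]
```

View pics/ov5s.png

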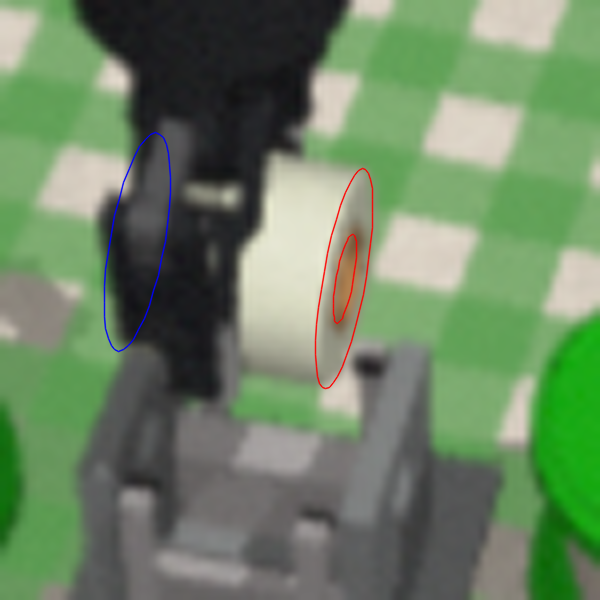

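View pics/ov5t.png

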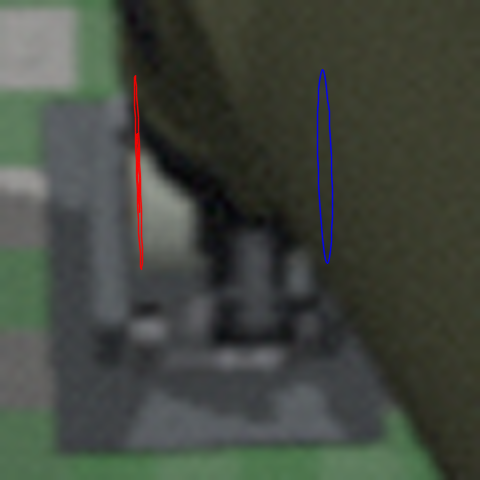

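The overlay agrees within about 1 mm and the roll end is inside the cheek. I'll press down in small steps.

```bash
python3 -m jog '[{"fingers":160,"tx":-0.0005,"ty":-0.0014,"tz":0.025,"rx":0,"ry":0,"rz":0},{"fingers":160,"tx":0,"ty":0,"tz":0.015,"rx":0,"ry":0,"rz":0},{"fingers":160,"tx":0,"ty":0,"tz":0.008,"rx":0,"ry":0,"rz":0},{"fingers":160,"tx":0,"ty":0,"tz":0.008,"rx":0,"ry":0,"rz":0},{"fingers":160,"tx":0,"ty":0,"tz":0,"rx":0,"ry":0,"rz":0}]'
```

```text
time_s: 8.32
position: [594.9, -39.5, 77.8]
ee_rot: [179.9, -0.0, 92.4]
contact_force: [0.8, 0.1, -1.3]
width: 0.715
```

```bash
python3 -m jog '[{"fingers":160,"tx":0,"ty":0,"tz":0.008,"rx":0,"ry":0,"rz":0},{"fingers":160,"tx":0,"ty":0,"tz":0.006,"rx":0,"ry":0,"rz":0},{"fingers":160,"tx":0,"ty":0,"tz":0,"rx":0,"ry":0,"rz":0}]'
```

```text
time_s: 8.7
position: [594.2, -39.4, 63.8]
ee_rot: [180.0, -0.0, 92.4]
contact_force: [2.0, 0.4, -2.2]
width: 0.717
```

```bash
python3 -m jog '[{"fingers":160,"tx":0,"ty":0,"tz":0.006,"rx":0,"ry":0,"rz":0},{"fingers":160,"tx":0,"ty":0,"tz":0,"rx":0,"ry":0,"rz":0}]'; python3 -m jog '[{"fingers":160,"tx":0,"ty":0,"tz":0.006,"rx":0,"ry":0,"rz":0},{"fingers":160,"tx":0,"ty":0,"tz":0,"rx":0,"ry":0,"rz":0}]'; python3 - <<'E'
from h import *
from plan import *
f=grab_frame("top");g=grab_frame("scene")
crop(g,240,190,110,110,5,"s6.png")
E
```

```text
time_s: 8.95
position: [593.9, -39.7, 57.2]
ee_rot: [-180.0, -0.0, 92.4]
contact_force: [2.1, 0.9, -2.4]
width: 0.717
time_s: 9.2
position: [594.1, -39.8, 51.1]
ee_rot: [-180.0, -0.0, 92.3]
contact_force: [2.6, 1.1, -5.0]
width: 0.712
```

View pics/s6.png

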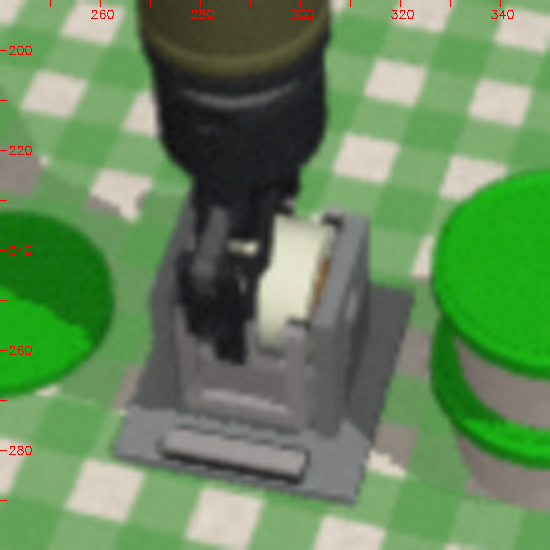

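```bash
python3 -m jog '[{"fingers":160,"tx":0,"ty":0,"tz":0.004,"rx":0,"ry":0,"rz":0},{"fingers":160,"tx":0,"ty":0,"tz":0,"rx":0,"ry":0,"rz":0}]'; python3 -m jog '[{"fingers":160,"tx":0,"ty":0,"tz":0.002,"rx":0,"ry":0,"rz":0},{"fingers":160,"tx":0,"ty":0,"tz":0,"rx":0,"ry":0,"rz":0}]';  python3 -m jog '[{"fingers":160,"tx":0,"ty":0,"tz":0.0015,"rx":0,"ry":0,"rz":0},{"fingers":160,"tx":0,"ty":0,"tz":0,"rx":0,"ry":0,"rz":0}]'
```

```text
time_s: 9.55
position: [595.4, -39.7, 48.2]
ee_rot: [179.9, -0.0, 92.3]
contact_force: [5.2, -0.4, -1.1]
width: 0.712
time_s: 9.8
position: [596.0, -39.6, 47.4]
ee_rot: [179.8, 0.0, 92.4]
contact_force: [4.3, 0.1, 8.3]
width: 0.717
time_s: 10.05
position: [596.1, -39.6, 47.3]
ee_rot: [179.7, 0.1, 92.4]
contact_force: [-0.3, -1.5, 21.5]
width: 0.711
```

The roll is seated: the descent stopped at z 47.3 with 21 N upward. I'll release, rise and look.

```bash
python3 -m jog '[{"fingers":160,"tx":0,"ty":0,"tz":-0.002,"rx":0,"ry":0,"rz":0},{"fingers":0,"tx":0,"ty":0,"tz":0,"rx":0,"ry":0,"rz":0},{"fingers":0,"tx":0,"ty":0,"tz":0,"rx":0,"ry":0,"rz":0},{"fingers":0,"tx":0,"ty":0,"tz":0,"rx":0,"ry":0,"rz":0},{"fingers":0,"tx":0,"ty":0,"tz":0,"rx":0,"ry":0,"rz":0}]'; python3 -m jog '[{"fingers":0,"tx":0,"ty":0,"tz":-0.02,"rx":0,"ry":0,"rz":0},{"fingers":0,"tx":0,"ty":0,"tz":-0.05,"rx":0,"ry":0,"rz":0},{"fingers":0,"tx":0,"ty":0,"tz":-0.06,"rx":0,"ry":0,"rz":0},{"fingers":0,"tx":0,"ty":0,"tz":-0.06,"rx":0,"ry":0,"rz":0},{"fingers":0,"tx":0,"ty":0,"tz":-0.05,"rx":0,"ry":0,"rz":0}]'
python3 - <<'E'
from h import *
from plan import *
import pickle
f=grab_frame("top");g=grab_frame("scene");pickle.dump((f,g),open("f7.pkl","wb"))
o=get_obs();sc=8;print(o["joint_pos"].round(1))
for n,F,x0,y0,w,h in(("s",g,255,215,75,75),("t",f,300,125,60,60)):
    im=cv2.resize(F["pixels"][y0:y0+h,x0:x0+w],None,fx=sc,fy=sc,interpolation=cv2.INTER_CUBIC)
    for l,R,c in((-30,31,(255,0,0)),(30,31,(0,0,255)),(30,12.5,(0,0,255))):
        q=((proj(F,T2(595.2,-36.6,92.3,circ(l,R)+[0,0,72]))+.5-[x0,y0])*sc).astype(int);cv2.polylines(im,[q.reshape(-1,1,2)],True,c,1,cv2.LINE_AA)
    cv2.imwrite(f"pics/ov7{n}.png",im)
E
```

```text
time_s: 10.68
position: [593.8, -39.7, 46.0]
ee_rot: [-180.0, -0.0, 92.4]
contact_force: [0.2, 0.2, -1.2]
width: 1.0
time_s: 11.3
position: [594.1, -39.5, 288.8]
ee_rot: [179.9, -0.0, 92.4]
contact_force: [0.5, -0.4, -0.2]
width: 1.001
[ 28.1  28.  -44.1  84.6  19.9  74.8 -15.3]
```

View pics/ov7s.png

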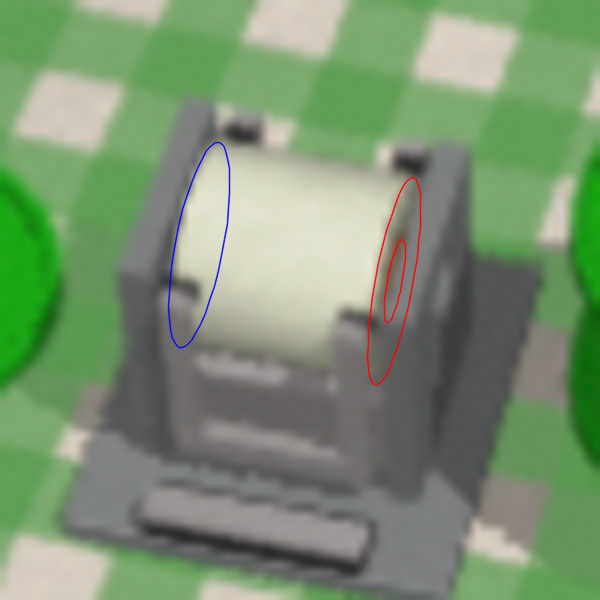

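View pics/ov7t.png

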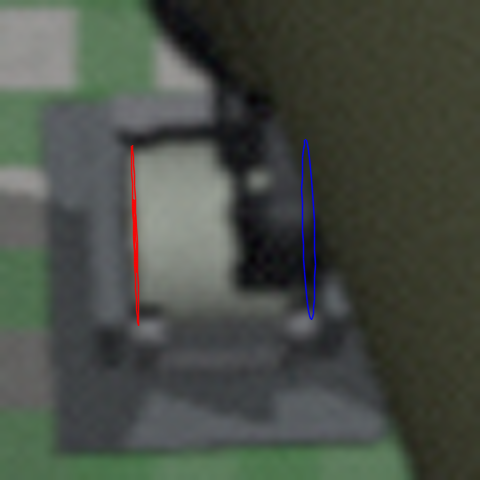

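The roll lies between the cheeks under the jaws, with its ends at (277.5,245) and (305,250) in the scene view, and the fingers are clear. Next I'll measure the spindle by fitting its black silhouette in both views.

```bash
cat > spin.py <<'E'
from h import *
import pickle
from scipy.optimize import minimize
t,s=pickle.load(open("f0.pkl","rb"))
U=6
rois=[(t,435,165,40,45),(s,160,165,40,35)]
M=[]
for f,x0,y0,w,h in rois:
    c=cv2.resize(f["pixels"][y0:y0+h,x0:x0+w],None,fx=U,fy=U,interpolation=cv2.INTER_CUBIC).astype(float).max(axis=2)
    M.append(np.clip((62-c)/35+.0,0,1) if f is t else np.clip((110-c)/80,0,1))
def pts(p):
    x,y,yaw=p[:3];z=116+(p[3] if len(p)>3 else 0);ya=np.radians(yaw);a35=np.radians(35)
    a=-np.array([np.cos(a35)*np.cos(ya),np.cos(a35)*np.sin(ya),np.sin(a35)])
    l=np.array([-np.sin(ya),np.cos(ya),0]);n=np.cross(a,l)
    def cyl(u,v,R): 
        al=np.linspace(0,2*np.pi,40,endpoint=False)
        return np.concatenate([np.array([x,y,z])+a*q+R*(np.cos(al)[:,None]*l+np.sin(al)[:,None]*n) for q in(u,v)])
    return cyl(-25,25,12),cyl(25,30,17)
def ren(i,p):
    f,x0,y0,w,h=rois[i];m=np.zeros((h*U,w*U),np.uint8)
    for P in pts(p):
        q=((proj(f,P)+.5-[x0,y0])*U-.5);cv2.fillConvexPoly(m,np.round(cv2.convexHull(q.astype(np.float32))*16).astype(np.int32),255,shift=4)
    return cv2.GaussianBlur(m/255.,(0,0),3)
def cost(p,w=(1,1)): return sum(wi*np.mean((ren(i,p)-M[i])**2) for i,wi in enumerate(w))
if __name__=="__main__":
  for w in((1,1),(1,0),(0,1)):
    r=minimize(cost,[499,-374.6,-20],args=(w,),method="Nelder-Mead",options=dict(initial_simplex=[[499,-374.6,-20],[504,-374,-20],[499,-369,-20],[499,-374,-12]]))
    print(w,r.x.round(2),r.fun)
    if w==(1,1):
        for i in(0,1): cv2.imwrite(f"pics/sp{i}.png",np.hstack([(M[i]*255),(ren(i,r.x)*255),np.abs(M[i]-ren(i,r.x))*255]).astype(np.uint8))
E
python3 spin.py
```

```text
(1, 1) [ 499.74 -374.83  -16.98] 0.029319558073669854
(1, 0) [ 500.17 -374.45  -19.2 ] 0.012296748624898551
(0, 1) [ 499.32 -375.53  -11.69] 0.013908820773299071
```

```bash
python3 - <<'E'
from h import *
import pickle
t,s=pickle.load(open("f0.pkl","rb"))
def e(f,a,b,o,z,k):
    A,B=[atz(f,*(np.array(q)/k+o-.5),z) for q in(a,b)];d=A-B;print(A.round(0),B.round(0),np.degrees(np.arctan2(d[1],d[0])).round(2),np.hypot(*d[:2]).round(0))
e(t,(185,115),(95,405),np.array([400,165]),5,6)
e(t,(95,405),(250,458),np.array([400,165]),5,6)
e(s,(320,415),(572,200),np.array([150,160]),5,7)
e(s,(320,415),(180,338),np.array([150,160]),5,7)
# channel
e(t,(305,205),(235,395),np.array([400,165]),60,6)
E
```

```text
[ 522. -340.    5.] [ 381. -292.    5.] -18.59 148.0
[ 381. -292.    5.] [ 356. -367.    5.] 71.16 79.0
[ 519. -341.    5.] [ 380. -293.    5.] -18.79 147.0
[ 519. -341.    5.] [ 496. -415.    5.] 72.63 77.0
[ 472. -380.   60.] [ 384. -345.   60.] -21.87 95.0
```

View pics/sp1.png

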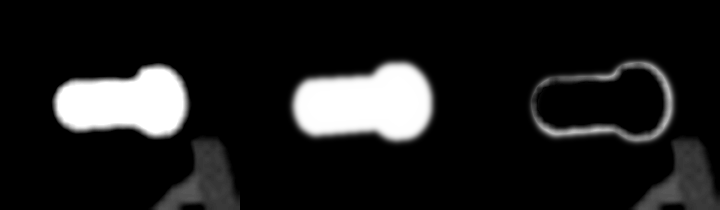

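```bash
cat > tgt.py <<'E'
from plan import *
c=np.array([499.7,-374.8,116]);ya=np.radians(-18.6);q=np.radians(35)
r=np.array([np.cos(ya),np.sin(ya),0]);up=np.array([0,0,1.])
a=-(np.cos(q)*r+np.sin(q)*up);n=np.sin(q)*r-np.cos(q)*up
Rs=Ro.from_matrix(np.c_[a,np.cross(n,a),n])
E
python3 -c "
from tgt import *
print(Rs.as_euler('xyz',degrees=True),c-n*90,c+n*20)
plan([((540,-200,290),down(120)),(c-n*90,Rs)],ang=8,step=45)"
```

```text
[-180.    35.   161.4] [ 450.77441356 -358.33472104  189.72368399] [ 510.57235254 -378.45895088   99.61695911]
{"fingers": 0, "tx": -0.0397, "ty": -0.0157, "tz": 0.0004, "rx": 0.1, "ry": 0.0, "rz": -6.9}
{"fingers": 0, "tx": -0.0376, "ty": -0.0204, "tz": 0.0005, "rx": 0.2, "ry": 0.1, "rz": -6.9}
{"fingers": 0, "tx": -0.0348, "ty": -0.0248, "tz": 0.0004, "rx": 0.1, "ry": 0.0, "rz": -6.9}
{"fingers": 0, "tx": -0.0317, "ty": -0.0287, "tz": 0.0005, "rx": 0.1, "ry": 0.0, "rz": -6.9}
{"fingers": 0, "tx": -0.0132, "ty": -0.0223, "tz": 0.0143, "rx": -1.8, "ry": -4.8, "rz": -5.7}
{"fingers": 0, "tx": -0.0097, "ty": -0.024, "tz": 0.0146, "rx": -1.8, "ry": -4.7, "rz": -5.8}
{"fingers": 0, "tx": -0.006, "ty": -0.0252, "tz": 0.0144, "rx": -1.8, "ry": -4.8, "rz": -5.7}
{"fingers": 0, "tx": -0.0023, "ty": -0.026, "tz": 0.014, "rx": -1.8, "ry": -4.8, "rz": -5.7}
{"fingers": 0, "tx": 0.0015, "ty": -0.0266, "tz": 0.0132, "rx": -1.8, "ry": -4.8, "rz": -5.8}
{"fingers": 0, "tx": 0.0052, "ty": -0.0265, "tz": 0.0121, "rx": -1.8, "ry": -4.7, "rz": -5.7}
{"fingers": 0, "tx": 0.0088, "ty": -0.0263, "tz": 0.0106, "rx": -1.8, "ry": -4.8, "rz": -5.7}
11 [ 450.8 -358.4  189.8] [-180.    35.   161.4]
```

```bash
python3 -m jog '[{"fingers":0,"tx":-0.04,"ty":-0.0155,"tz":0,"rx":0,"ry":0,"rz":-7},{"fingers":0,"tx":-0.0375,"ty":-0.0205,"tz":0,"rx":0,"ry":0,"rz":-7},{"fingers":0,"tx":-0.035,"ty":-0.025,"tz":0,"rx":0,"ry":0,"rz":-7},{"fingers":0,"tx":-0.0315,"ty":-0.0285,"tz":0,"rx":0,"ry":0,"rz":-7},{"fingers":0,"tx":-0.013,"ty":-0.0225,"tz":0.0143,"rx":-1.8,"ry":-4.8,"rz":-5.7},{"fingers":0,"tx":-0.0095,"ty":-0.024,"tz":0.0145,"rx":-1.8,"ry":-4.8,"rz":-5.7},{"fingers":0,"tx":-0.006,"ty":-0.025,"tz":0.0145,"rx":-1.8,"ry":-4.8,"rz":-5.7},{"fingers":0,"tx":-0.0025,"ty":-0.026,"tz":0.014,"rx":-1.8,"ry":-4.8,"rz":-5.7},{"fingers":0,"tx":0.0015,"ty":-0.0265,"tz":0.013,"rx":-1.8,"ry":-4.8,"rz":-5.7},{"fingers":0,"tx":0.005,"ty":-0.0265,"tz":0.012,"rx":-1.8,"ry":-4.8,"rz":-5.7},{"fingers":0,"tx":0.009,"ty":-0.0265,"tz":0.0105,"rx":-1.8,"ry":-4.8,"rz":-5.7},{"fingers":0,"tx":0,"ty":0,"tz":0,"rx":0,"ry":0,"rz":0}]'
python3 - <<'E'
from h import *
from tgt import *
import pickle
f=grab_frame("top");g=grab_frame("scene")
print(get_obs()["joint_pos"].round(1))
crop(g,120,120,130,110,5,"s8.png");crop(f,390,150,100,100,5,"t8.png")
plan([(c-n*30,Rs,4)])
E
```

```text
time_s: 12.9
position: [451.0, -358.2, 188.6]
ee_rot: [179.8, 33.4, 159.1]
contact_force: [0.6, -0.2, 0.5]
width: 1.002
[ 85.   23.9 -56.9 126.6  61.4  12.6  48.1]
{"fingers": 0, "tx": 0.0004, "ty": -0.0005, "tz": 0.0149, "rx": -0.2, "ry": -0.3, "rz": -0.5}
{"fingers": 0, "tx": 0.0004, "ty": -0.0005, "tz": 0.0149, "rx": -0.3, "ry": -0.4, "rz": -0.5}
{"fingers": 0, "tx": 0.0006, "ty": -0.0005, "tz": 0.0148, "rx": -0.2, "ry": -0.3, "rz": -0.4}
{"fingers": 0, "tx": 0.0007, "ty": -0.0007, "tz": 0.0149, "rx": -0.3, "ry": -0.4, "rz": -0.5}
4 [ 483.4 -369.3  140.5] [180.   35.  161.4]
```

View pics/s8.png

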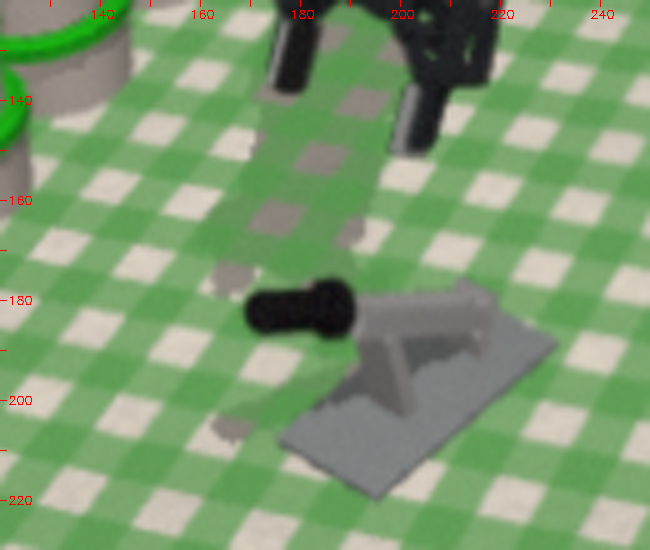

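View pics/t8.png

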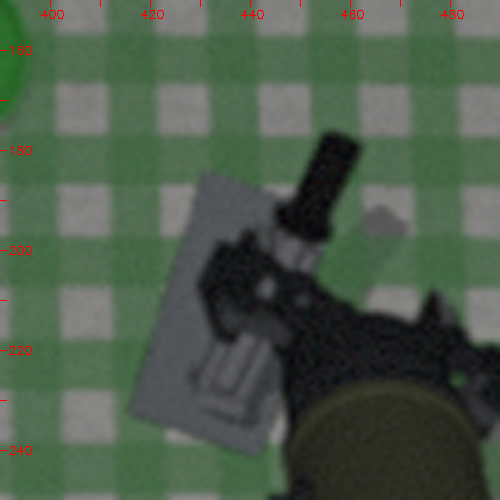

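```bash
python3 -m jog '[{"fingers":0,"tx":0.0005,"ty":-0.0005,"tz":0.015,"rx":-0.3,"ry":-0.4,"rz":-0.5},{"fingers":0,"tx":0.0005,"ty":-0.0005,"tz":0.015,"rx":-0.3,"ry":-0.4,"rz":-0.5},{"fingers":0,"tx":0.0005,"ty":-0.0005,"tz":0.015,"rx":-0.2,"ry":-0.3,"rz":-0.5},{"fingers":0,"tx":0.0005,"ty":-0.0005,"tz":0.015,"rx":-0.2,"ry":-0.3,"rz":-0.5},{"fingers":0,"tx":0,"ty":0,"tz":0,"rx":0,"ry":0,"rz":0}]'
python3 - <<'E'
from h import *
from tgt import *
import pickle
print(get_obs()["joint_pos"].round(1))
f=grab_frame("top");g=grab_frame("scene")
crop(g,120,120,130,110,5,"s9.png")
plan([(c+n*21,Rs,4)])
E
```

```text
time_s: 13.62
position: [485.2, -368.7, 140.3]
ee_rot: [-179.9, 35.1, 161.7]
contact_force: [0.2, 0.6, 0.2]
width: 0.998
[ 79.   31.9 -52.7 127.1 102.1  13.7  12. ]
{"fingers": 0, "tx": 0.0003, "ty": -0.0002, "tz": 0.0127, "rx": 0.0, "ry": 0.0, "rz": 0.1}
{"fingers": 0, "tx": 0.0003, "ty": -0.0002, "tz": 0.0127, "rx": 0.0, "ry": 0.0, "rz": 0.0}
{"fingers": 0, "tx": 0.0002, "ty": -0.0001, "tz": 0.0127, "rx": 0.0, "ry": 0.1, "rz": 0.1}
{"fingers": 0, "tx": 0.0003, "ty": -0.0002, "tz": 0.0127, "rx": 0.0, "ry": 0.0, "rz": 0.0}
4 [ 511.1 -378.6   98.8] [-180.    35.   161.5]
```

View pics/s9.png

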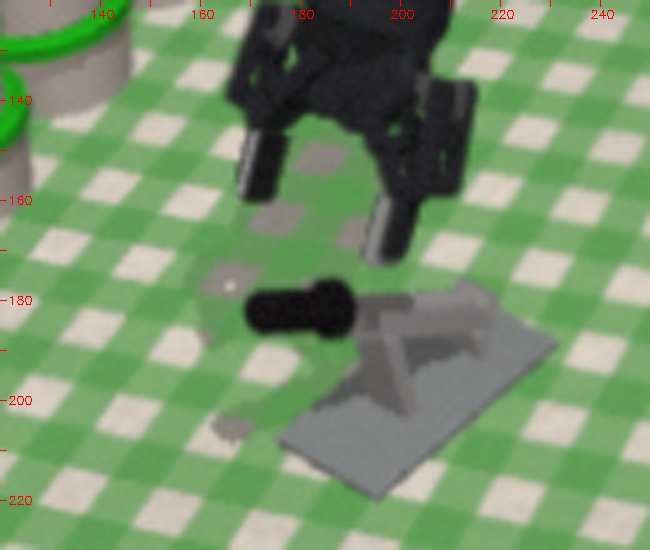

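The open fingers sit above and behind the handle (handle at (180,181), fingertips at (171,158) and (197,172)), on line with it. I'll advance along the tool axis.

```bash
python3 -m jog '[{"fingers":0,"tx":0.0003,"ty":-0.0002,"tz":0.012,"rx":0,"ry":0,"rz":0},{"fingers":0,"tx":0.0003,"ty":-0.0002,"tz":0.012,"rx":0,"ry":0,"rz":0},{"fingers":0,"tx":0.0003,"ty":-0.0002,"tz":0.012,"rx":0,"ry":0,"rz":0},{"fingers":0,"tx":0,"ty":0,"tz":0.008,"rx":0,"ry":0,"rz":0},{"fingers":0,"tx":0,"ty":0,"tz":0.006,"rx":0,"ry":0,"rz":0},{"fingers":0,"tx":0,"ty":0,"tz":0,"rx":0,"ry":0,"rz":0}]'
python3 - <<'E'
from h import *
from tgt import *
print(get_obs()["joint_pos"].round(1))
f=grab_frame("top");g=grab_frame("scene")
crop(g,130,130,110,90,6,"s10.png");crop(f,390,150,100,100,5,"t10.png")
plan([(c+n*21,Rs,1)])
E
```

```text
time_s: 14.48
position: [510.0, -379.2, 98.5]
ee_rot: [-179.8, 35.0, 161.7]
contact_force: [-0.1, -0.1, -0.4]
width: 1.001
[ 77.8  40.3 -56.  125.9 111.1  21.9   5.4]
{"fingers": 0, "tx": -0.0007, "ty": 0.0009, "tz": 0.0006, "rx": 0.0, "ry": 0.1, "rz": 0.3}
1 [ 511.1 -378.7   98.8] [-180.    35.   161.4]
```

View pics/s10.png

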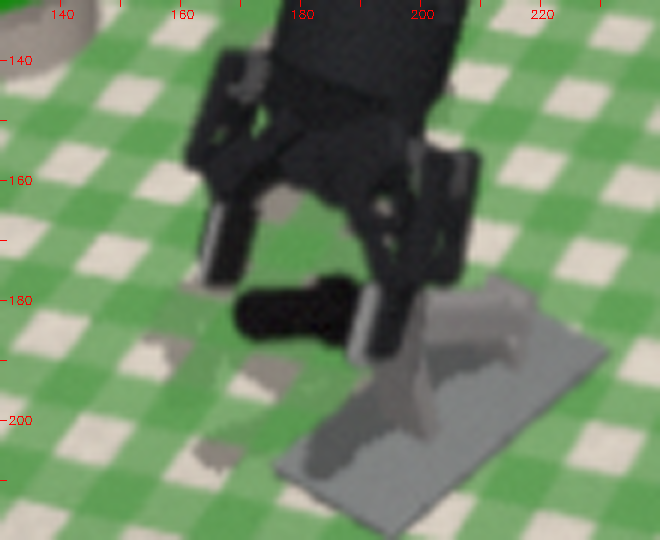

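View pics/t10.png

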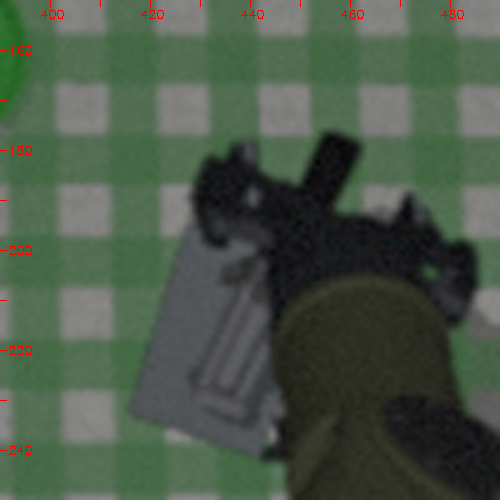

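```bash
python3 -m jog '[{"fingers":255,"tx":-0.0005,"ty":0.001,"tz":0.0005,"rx":0,"ry":0,"rz":0.2},{"fingers":255,"tx":0,"ty":0,"tz":0,"rx":0,"ry":0,"rz":0},{"fingers":255,"tx":0,"ty":0,"tz":0,"rx":0,"ry":0,"rz":0},{"fingers":255,"tx":0,"ty":0,"tz":0,"rx":0,"ry":0,"rz":0},{"fingers":255,"tx":0,"ty":0,"tz":0,"rx":0,"ry":0,"rz":0},{"fingers":255,"tx":0,"ty":0,"tz":0,"rx":0,"ry":0,"rz":0},{"fingers":255,"tx":0,"ty":0,"tz":0,"rx":0,"ry":0,"rz":0}]'
python3 - <<'E'
from h import *
from tgt import *
print(get_obs()["joint_pos"].round(1))
f=grab_frame("top");g=grab_frame("scene")
crop(g,130,130,110,90,6,"s11.png");crop(f,390,150,100,100,5,"t11.png")
E
```

```text
time_s: 15.45
position: [511.0, -378.6, 98.8]
ee_rot: [-179.9, 35.1, 161.5]
contact_force: [-1.7, 1.5, 2.1]
width: 0.258
[ 77.7  40.3 -56.1 125.9 111.1  22.1   5.1]
```

View pics/s11.png

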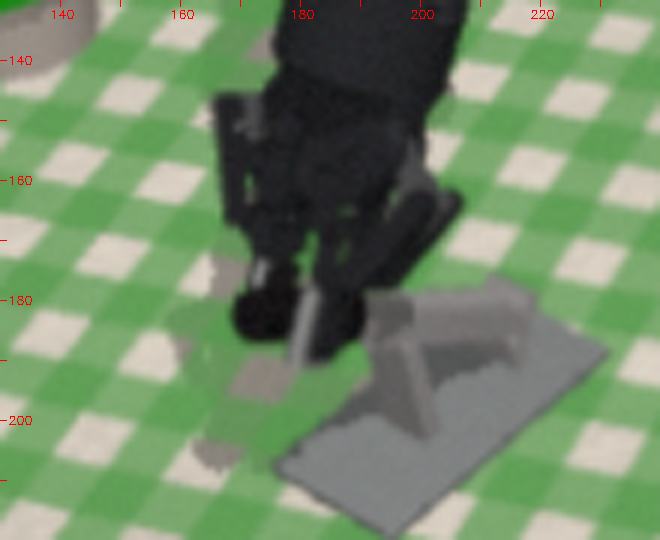

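View pics/t11.png

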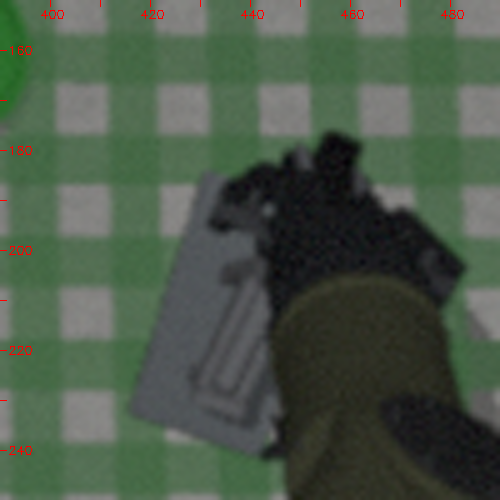

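The handle is held, with the opening at 0.258 × 85 ≈ 22 mm and the fingers mid-handle at (182,182). I'll lift square to the channel.

```bash
python3 -m jog '[{"fingers":255,"tx":0,"ty":0,"tz":-0.01,"rx":0,"ry":0,"rz":0},{"fingers":255,"tx":0,"ty":0,"tz":-0.015,"rx":0,"ry":0,"rz":0},{"fingers":255,"tx":0,"ty":0,"tz":-0.02,"rx":0,"ry":0,"rz":0},{"fingers":255,"tx":0,"ty":0,"tz":-0.02,"rx":0,"ry":0,"rz":0},{"fingers":255,"tx":0,"ty":0,"tz":0,"rx":0,"ry":0,"rz":0}]'
python3 - <<'E'
from h import *
from tgt import *
print(get_obs()["joint_pos"].round(1))
g=grab_frame("scene")
crop(g,130,110,110,100,5,"s12.png")
plan([((530,-345,235),Ro.from_euler('xyz',[180,15,130],degrees=True)),((604,-240,200),down(92.3))],ang=6.5,step=40)
E
```

```text
time_s: 16.18
position: [474.9, -366.9, 153.0]
ee_rot: [-179.8, 35.1, 161.5]
contact_force: [-0.6, -0.4, -2.2]
width: 0.262
[ 80.3  29.5 -52.8 127.5  96.9  12.   16.7]
{"fingers": 0, "tx": -0.0141, "ty": 0.0064, "tz": -0.007, "rx": 2.2, "ry": 3.3, "rz": 4.8}
{"fingers": 0, "tx": -0.013, "ty": 0.0072, "tz": -0.008, "rx": 2.2, "ry": 3.2, "rz": 4.7}
{"fingers": 0, "tx": -0.012, "ty": 0.0079, "tz": -0.009, "rx": 2.2, "ry": 3.3, "rz": 4.8}
{"fingers": 0, "tx": -0.0107, "ty": 0.0085, "tz": -0.01, "rx": 2.2, "ry": 3.3, "rz": 4.8}
{"fingers": 0, "tx": -0.0094, "ty": 0.009, "tz": -0.0109, "rx": 2.2, "ry": 3.3, "rz": 4.8}
{"fingers": 0, "tx": -0.008, "ty": 0.0092, "tz": -0.0117, "rx": 2.2, "ry": 3.2, "rz": 4.7}
{"fingers": 0, "tx": 0.0058, "ty": 0.0177, "tz": 0.0036, "rx": 0.7, "ry": 2.1, "rz": 5.4}
{"fingers": 0, "tx": 0.0074, "ty": 0.0172, "tz": 0.0036, "rx": 0.7, "ry": 2.0, "rz": 5.3}
{"fingers": 0, "tx": 0.0087, "ty": 0.0165, "tz": 0.0038, "rx": 0.7, "ry": 2.1, "rz": 5.4}
{"fingers": 0, "tx": 0.0102, "ty": 0.0156, "tz": 0.0038, "rx": 0.7, "ry": 2.1, "rz": 5.3}
{"fingers": 0, "tx": 0.0114, "ty": 0.0147, "tz": 0.0041, "rx": 0.7, "ry": 2.0, "rz": 5.4}
{"fingers": 0, "tx": 0.0126, "ty": 0.0136, "tz": 0.0043, "rx": 0.7, "ry": 2.1, "rz": 5.4}
{"fingers": 0, "tx": 0.0136, "ty": 0.0124, "tz": 0.0047, "rx": 0.7, "ry": 2.1, "rz": 5.3}
13 [ 604. -240.  200.] [180.   -0.   92.3]
```

View pics/s12.png

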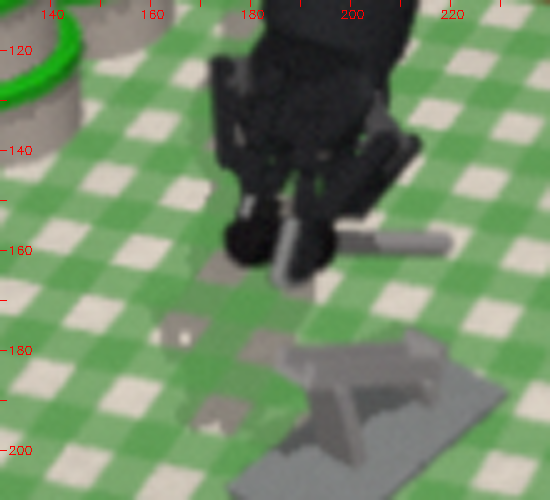

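The spindle is out of the rest and square in the grip, with the rod from (197,158) to (220,158). I'll carry it over to the lid side of the dispenser while levelling it.

```bash
python3 -m jog '[{"fingers":255,"tx":-0.014,"ty":0.0065,"tz":-0.007,"rx":2.2,"ry":3.3,"rz":4.8},{"fingers":255,"tx":-0.013,"ty":0.007,"tz":-0.008,"rx":2.2,"ry":3.2,"rz":4.7},{"fingers":255,"tx":-0.012,"ty":0.008,"tz":-0.009,"rx":2.2,"ry":3.3,"rz":4.8},{"fingers":255,"tx":-0.0105,"ty":0.0085,"tz":-0.01,"rx":2.2,"ry":3.3,"rz":4.8},{"fingers":255,"tx":-0.0095,"ty":0.009,"tz":-0.011,"rx":2.2,"ry":3.3,"rz":4.8},{"fingers":255,"tx":-0.008,"ty":0.009,"tz":-0.0115,"rx":2.2,"ry":3.2,"rz":4.7},{"fingers":255,"tx":0.006,"ty":0.0175,"tz":0.0035,"rx":0.7,"ry":2.1,"rz":5.4},{"fingers":255,"tx":0.0075,"ty":0.017,"tz":0.0035,"rx":0.7,"ry":2,"rz":5.3},{"fingers":255,"tx":0.0085,"ty":0.0165,"tz":0.004,"rx":0.7,"ry":2.1,"rz":5.4},{"fingers":255,"tx":0.01,"ty":0.0155,"tz":0.004,"rx":0.7,"ry":2.1,"rz":5.3},{"fingers":255,"tx":0.0115,"ty":0.0145,"tz":0.004,"rx":0.7,"ry":2,"rz":5.4},{"fingers":255,"tx":0.0125,"ty":0.0135,"tz":0.0045,"rx":0.7,"ry":2.1,"rz":5.4},{"fingers":255,"tx":0.0135,"ty":0.0125,"tz":0.0045,"rx":0.7,"ry":2.1,"rz":5.3},{"fingers":255,"tx":0,"ty":0,"tz":0,"rx":0,"ry":0,"rz":0}]'
python3 - <<'E'
from h import *
from tgt import *
print(get_obs()["joint_pos"].round(1))
plan([((604,-240,120),down(92.3))],ang=6.5,step=40)
E
```

```text
time_s: 17.98
position: [591.7, -240.2, 188.7]
ee_rot: [178.7, 1.5, 95.1]
contact_force: [0.1, 1.2, -1.3]
width: 0.262
[ 45.7  36.5 -45.8  89.   29.4  65.1  -1.4]
{"fingers": 0, "tx": 0.0005, "ty": 0.0054, "tz": 0.0345, "rx": 0.7, "ry": 0.7, "rz": 1.4}
{"fingers": 0, "tx": 0.0001, "ty": 0.0057, "tz": 0.0344, "rx": 0.6, "ry": 0.8, "rz": 1.4}
2 [ 604. -240.  120.] [180.   -0.   92.3]
```

```bash
python3 -m jog '[{"fingers":255,"tx":0.0005,"ty":0.0055,"tz":0.0345,"rx":0.7,"ry":0.7,"rz":1.4},{"fingers":255,"tx":0,"ty":0.0057,"tz":0.0345,"rx":0.6,"ry":0.8,"rz":1.4},{"fingers":255,"tx":0,"ty":0,"tz":0.02,"rx":0,"ry":0,"rz":0},{"fingers":255,"tx":0,"ty":0,"tz":0,"rx":0,"ry":0,"rz":0},{"fingers":255,"tx":0,"ty":0,"tz":0,"rx":0,"ry":0,"rz":0}]'
python3 - <<'E'
from h import *
from plan import *
import pickle
o=get_obs();print(o["position"],o["ee_rot"])
f=grab_frame("top");g=grab_frame("scene");pickle.dump((f,g),open("f13.pkl","wb"))
crop(g,190,185,150,100,5,"s13.png");crop(f,300,120,110,85,6,"t13.png")
E
```

```text
time_s: 18.6
position: [604.3, -241.0, 102.9]
ee_rot: [179.8, 0.1, 92.3]
contact_force: [-0.2, 0.3, -1.9]
width: 0.261
[ 604.29973086 -241.03322443  102.94889375] [1.79753610e+02 5.06842195e-02 9.22715077e+01]
```

View pics/s13.png

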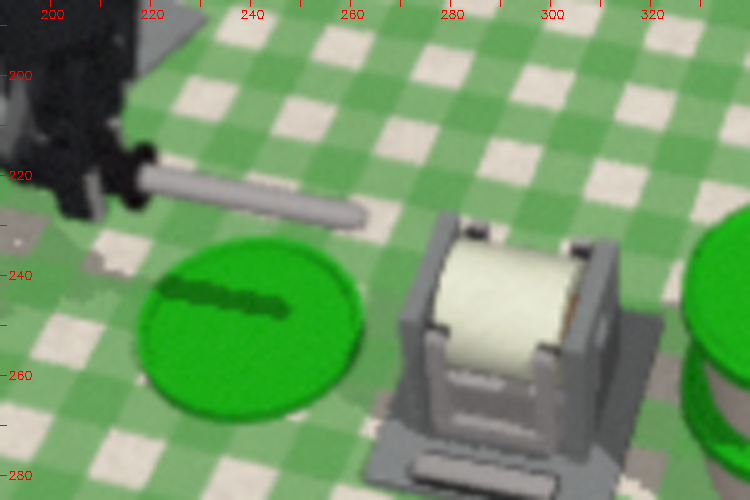

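View pics/t13.png

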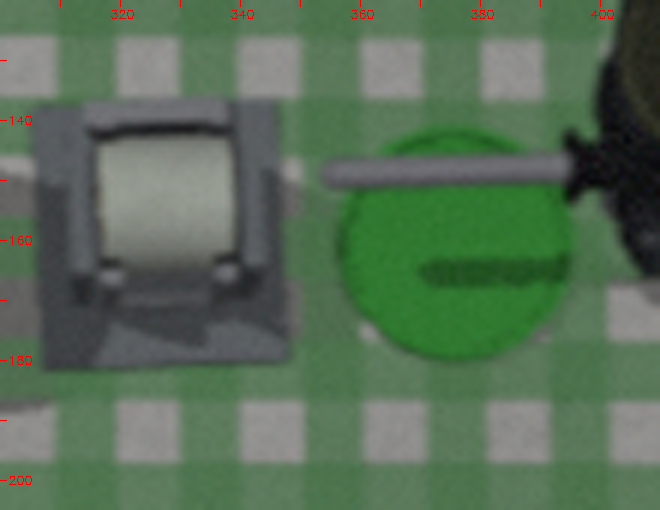

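```bash
python3 - <<'E'
from h import *
import pickle
f,g=pickle.load(open("f13.pkl","rb"))
A=tri([(f,394.5,147.5),(g,217.9,220.1)]);B=tri([(f,353.2,148.3),(g,262.7,227.7)])
print(A.round(1),B.round(1),np.linalg.norm(B-A).round(1),np.degrees(np.arctan2(B[1]-A[1],B[0]-A[0])).round(2),np.degrees(np.arctan2(B[2]-A[2],110)).round(2))
# predicted overlay: handle centre above TCP
for n,F,x0,y0,w,h in(("s",g,205,205,75,40),("t",f,340,125,75,45)):
    sc=10;im=cv2.resize(F["pixels"][y0:y0+h,x0:x0+w],None,fx=sc,fy=sc,interpolation=cv2.INTER_CUBIC)
    for l,R in((30,17),(30,7),(60,7),(100,7),(134,7),(140,5)):
        q=((proj(F,T2(604.3,-241.0,92.3,circ(l,R)+[0,0,103+20.5]))+.5-[x0,y0])*sc).astype(int);cv2.polylines(im,[q.reshape(-1,1,2)],True,(0,0,255),1,cv2.LINE_AA)
    cv2.imwrite(f"pics/ov13{n}.png",im)
E
```

```text
[ 602.1 -215.   122.7] [ 598.4 -103.6  125.4] 111.5 91.9 1.39
```

View pics/ov13s.png

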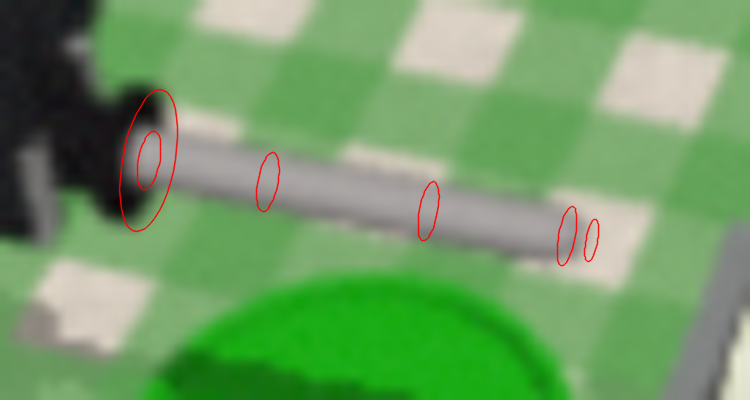

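View pics/ov13t.png

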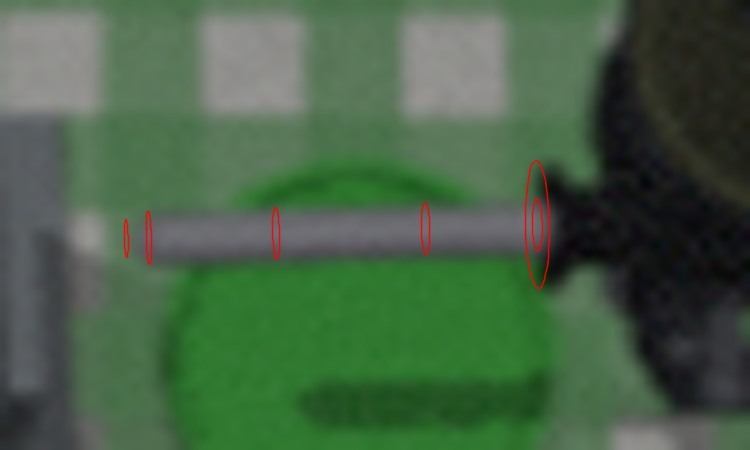

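The rod matches its prediction to about 1 mm across its axis and sits about 4 mm back along it. The camera x-bias of about -1.2 mm applies to dispenser and rod alike. I'll lower to axis height and look along the line.

```bash
python3 -m jog '[{"fingers":255,"tx":0,"ty":0,"tz":0.03,"rx":0,"ry":0,"rz":0},{"fingers":255,"tx":0,"ty":0,"tz":0.022,"rx":0,"ry":0,"rz":0},{"fingers":255,"tx":0.01,"ty":0,"tz":0,"rx":0,"ry":0,"rz":0},{"fingers":255,"tx":0,"ty":0,"tz":0,"rx":0,"ry":0,"rz":0},{"fingers":255,"tx":0,"ty":0,"tz":0,"rx":0,"ry":0,"rz":0}]'
python3 - <<'E'
from h import *
from plan import *
import pickle
o=get_obs();p=o["position"];print(p,o["ee_rot"])
f=grab_frame("top");g=grab_frame("scene");pickle.dump((f,g),open("f14.pkl","wb"))
for n,F,x0,y0,w,h in(("s",g,205,225,75,45),("t",f,325,130,75,45)):
    sc=10;im=cv2.resize(F["pixels"][y0:y0+h,x0:x0+w],None,fx=sc,fy=sc,interpolation=cv2.INTER_CUBIC)
    L=T2(594.9,-36.5,92.3,[[-44,0,72],[-160,0,72]])
    for d in(-7,7,-10,10):
        for e in ((0,d),):
            pass
    q=((proj(F,L)+.5-[x0,y0])*sc).astype(int);cv2.line(im,tuple(map(int,q[0])),tuple(map(int,q[1])),(0,0,255),1,cv2.LINE_AA)
    q=((proj(F,T2(594.9,-36.5,92.3,circ(-44,10)+[0,0,72]))+.5-[x0,y0])*sc).astype(int);cv2.polylines(im,[q.reshape(-1,1,2)],True,(0,0,255),1,cv2.LINE_AA)
    cv2.imwrite(f"pics/ov14{n}.png",im)
E
```

```text
time_s: 19.32
position: [604.6, -230.8, 51.2]
ee_rot: [179.7, 0.1, 92.3]
contact_force: [-0.3, -0.6, -1.7]
width: 0.26
[ 604.57314744 -230.84886866   51.24815731] [1.79717801e+02 5.84905136e-02 9.22530520e+01]
```

View pics/ov14s.png

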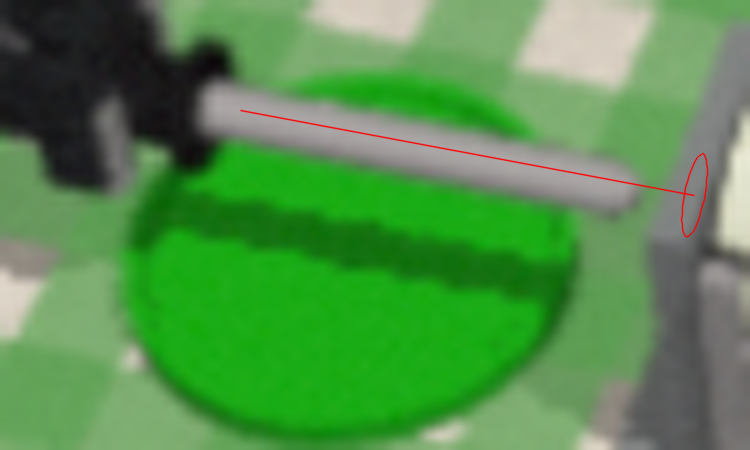

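View pics/ov14t.png

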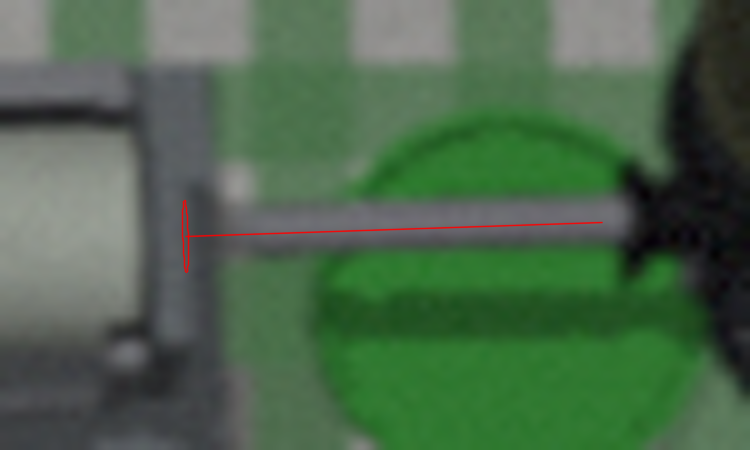

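```bash
python3 -m jog '[{"fingers":255,"tx":0.008,"ty":-0.0007,"tz":0,"rx":0,"ry":0,"rz":0},{"fingers":255,"tx":0.006,"ty":0,"tz":0,"rx":0,"ry":0,"rz":0},{"fingers":255,"tx":0.006,"ty":0,"tz":0,"rx":0,"ry":0,"rz":0},{"fingers":255,"tx":0,"ty":0,"tz":0,"rx":0,"ry":0,"rz":0}]';python3 -m jog '[{"fingers":255,"tx":0.005,"ty":0,"tz":0,"rx":0,"ry":0,"rz":0},{"fingers":255,"tx":0.005,"ty":0,"tz":0,"rx":0,"ry":0,"rz":0},{"fingers":255,"tx":0,"ty":0,"tz":0,"rx":0,"ry":0,"rz":0}]'
```

```text
time_s: 19.92
position: [602.4, -209.9, 49.8]
ee_rot: [179.8, -0.0, 92.3]
contact_force: [0.7, 0.3, -1.1]
width: 0.265
time_s: 20.3
position: [601.9, -200.2, 49.8]
ee_rot: [179.8, -0.0, 92.3]
contact_force: [-0.2, 1.0, -1.9]
width: 0.258
```

The tip has gone into the first cheek hole without force. I'll continue with a small height trim.

```bash
python3 -m jog '[{"fingers":255,"tx":0.008,"ty":0.0005,"tz":-0.001,"rx":0,"ry":0,"rz":0},{"fingers":255,"tx":0.01,"ty":0,"tz":0,"rx":0,"ry":0,"rz":0},{"fingers":255,"tx":0.01,"ty":0,"tz":0,"rx":0,"ry":0,"rz":0},{"fingers":255,"tx":0,"ty":0,"tz":0,"rx":0,"ry":0,"rz":0}]'
python3 - <<'E'
from h import *
g=grab_frame("scene");crop(g,200,215,130,85,5,"s15.png")
f=grab_frame("top");crop(f,300,120,110,85,5,"t15.png")
E
```

```text
time_s: 20.8
position: [601.4, -171.3, 50.9]
ee_rot: [179.8, -0.0, 92.4]
contact_force: [0.4, -0.1, -2.0]
width: 0.262
```

View pics/s15.png

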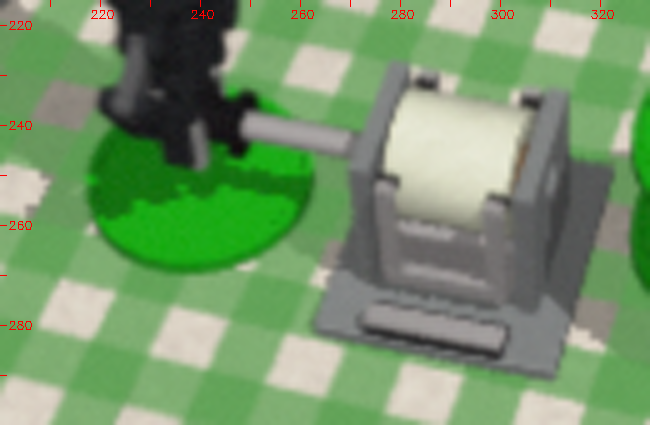

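View pics/t15.png

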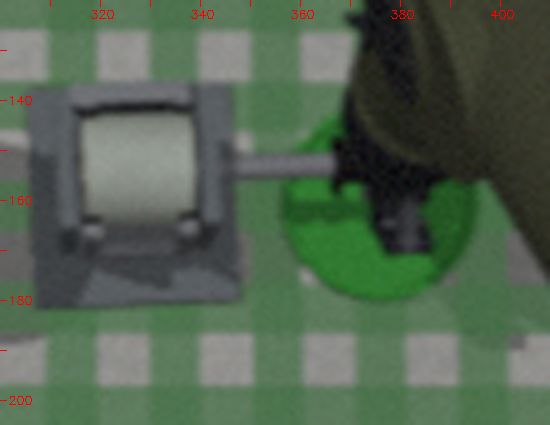

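The rod is through the near cheek at (270,244) and into the core, and the roll hasn't moved. I'll continue.

```bash
python3 -m jog '[{"fingers":255,"tx":0.01,"ty":0,"tz":0,"rx":0,"ry":0,"rz":0},{"fingers":255,"tx":0.01,"ty":0,"tz":0,"rx":0,"ry":0,"rz":0},{"fingers":255,"tx":0.006,"ty":0,"tz":0,"rx":0,"ry":0,"rz":0},{"fingers":255,"tx":0,"ty":0,"tz":0,"rx":0,"ry":0,"rz":0}]';python3 -m jog '[{"fingers":255,"tx":0.006,"ty":0,"tz":0,"rx":0,"ry":0,"rz":0},{"fingers":255,"tx":0.006,"ty":0,"tz":0,"rx":0,"ry":0,"rz":0},{"fingers":255,"tx":0,"ty":0,"tz":0,"rx":0,"ry":0,"rz":0}]'
```

```text
time_s: 21.4
position: [600.3, -146.0, 50.8]
ee_rot: [179.8, -0.0, 92.3]
contact_force: [0.9, -0.2, -0.8]
width: 0.259
time_s: 21.78
position: [599.8, -134.2, 50.8]
ee_rot: [179.8, -0.0, 92.3]
contact_force: [-0.4, -0.7, -2.0]
width: 0.263
```

```bash
python3 -m jog '[{"fingers":255,"tx":0.006,"ty":0,"tz":0,"rx":0,"ry":0,"rz":0},{"fingers":255,"tx":0.006,"ty":0,"tz":0,"rx":0,"ry":0,"rz":0},{"fingers":255,"tx":0.006,"ty":0,"tz":0,"rx":0,"ry":0,"rz":0},{"fingers":255,"tx":0,"ty":0,"tz":0,"rx":0,"ry":0,"rz":0}]';python3 -m jog '[{"fingers":255,"tx":0.004,"ty":0,"tz":0,"rx":0,"ry":0,"rz":0},{"fingers":255,"tx":0.003,"ty":0,"tz":0,"rx":0,"ry":0,"rz":0},{"fingers":255,"tx":0,"ty":0,"tz":0,"rx":0,"ry":0,"rz":0}]'
python3 - <<'E'
from h import *
g=grab_frame("scene");crop(g,220,215,130,85,6,"s16.png")
f=grab_frame("top");crop(f,290,120,100,75,6,"t16.png")
E
```

```text
time_s: 22.28
position: [599.1, -116.1, 50.8]
ee_rot: [179.8, -0.0, 92.3]
contact_force: [-0.2, -0.9, -1.6]
width: 0.261
time_s: 22.65
position: [598.8, -109.7, 50.7]
ee_rot: [179.8, -0.0, 92.3]
contact_force: [-0.3, -0.1, -1.4]
width: 0.266
```

View pics/s16.png

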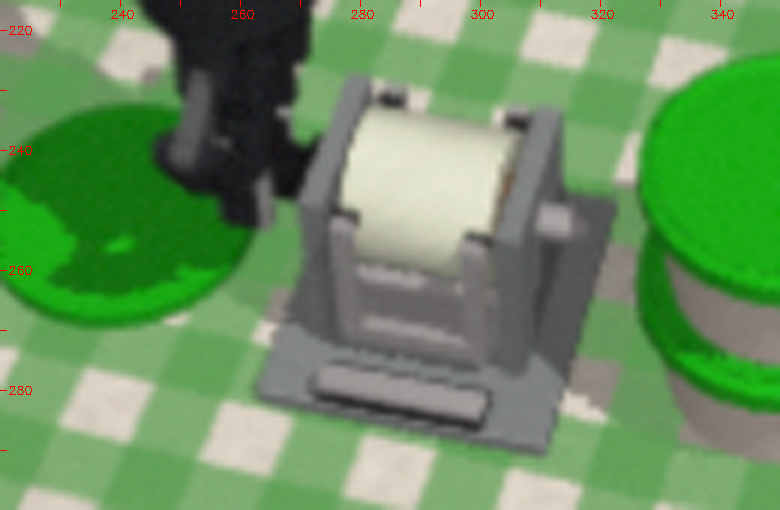

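View pics/t16.png

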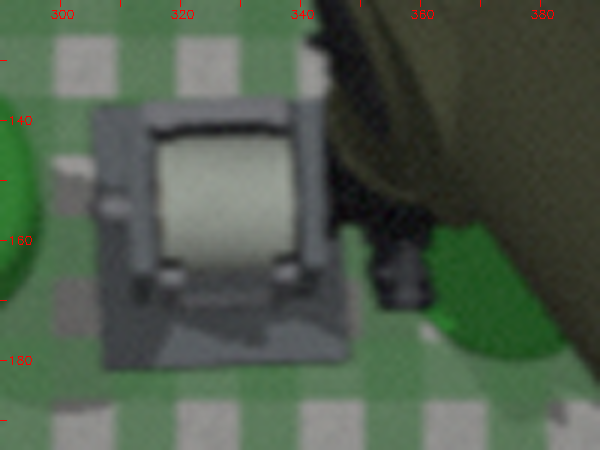

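The rod comes out of the far cheek at (313,251) and the collar is nearly home. I'll push until the force rises.

```bash
python3 -m jog '[{"fingers":255,"tx":0.002,"ty":0,"tz":0,"rx":0,"ry":0,"rz":0},{"fingers":255,"tx":0,"ty":0,"tz":0,"rx":0,"ry":0,"rz":0}]';python3 -m jog '[{"fingers":255,"tx":0.0015,"ty":0,"tz":0,"rx":0,"ry":0,"rz":0},{"fingers":255,"tx":0,"ty":0,"tz":0,"rx":0,"ry":0,"rz":0}]';python3 -m jog '[{"fingers":255,"tx":0.0015,"ty":0,"tz":0,"rx":0,"ry":0,"rz":0},{"fingers":255,"tx":0,"ty":0,"tz":0,"rx":0,"ry":0,"rz":0}]'
```

```text
time_s: 23.0
position: [598.7, -107.9, 50.7]
ee_rot: [179.8, -0.0, 92.2]
contact_force: [0.5, 0.3, -0.9]
width: 0.261
time_s: 23.25
position: [598.6, -107.4, 50.6]
ee_rot: [179.8, 0.1, 92.2]
contact_force: [0.6, -3.1, -2.3]
width: 0.261
time_s: 23.5
position: [598.6, -107.4, 50.6]
ee_rot: [179.8, 0.2, 92.1]
contact_force: [1.3, -6.9, -1.8]
width: 0.264
```

```bash
python3 -m jog '[{"fingers":255,"tx":0.003,"ty":0,"tz":0,"rx":0,"ry":0,"rz":0},{"fingers":255,"tx":0,"ty":0,"tz":0,"rx":0,"ry":0,"rz":0},{"fingers":255,"tx":0,"ty":0,"tz":0,"rx":0,"ry":0,"rz":0}]'
python3 - <<'E'
from h import *
g=grab_frame("scene");crop(g,240,215,90,75,8,"s17.png")
E
```

```text
time_s: 23.88
position: [598.6, -107.4, 50.6]
ee_rot: [179.9, 0.4, 92.0]
contact_force: [1.8, -13.9, -0.6]
width: 0.263
```

View pics/s17.png

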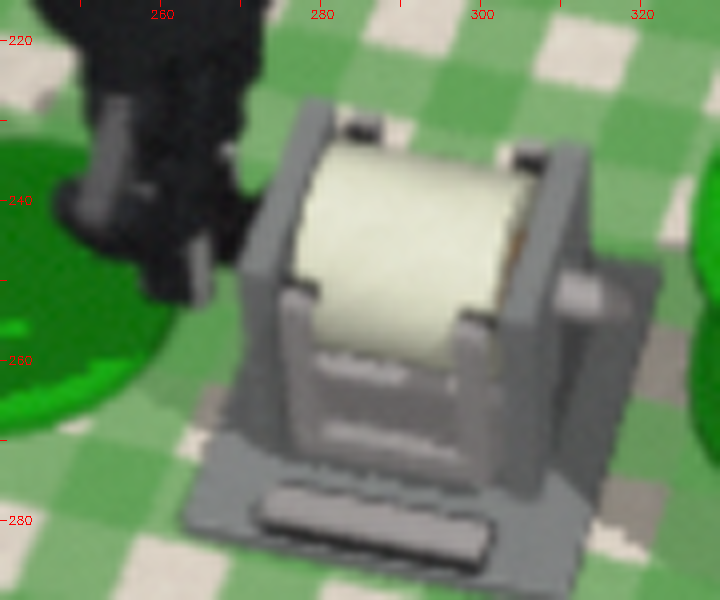

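It's a firm stop at y = -107.4, with force up to 14 N and no further motion, so the collar is home. I'll ease the push, lower a touch so the rod rests in the holes, and release.

```bash
python3 -m jog '[{"fingers":255,"tx":-0.004,"ty":0,"tz":0.002,"rx":0,"ry":0,"rz":0},{"fingers":255,"tx":0,"ty":0,"tz":0,"rx":0,"ry":0,"rz":0}]'; python3 -m jog '[{"fingers":0,"tx":0,"ty":0,"tz":0,"rx":0,"ry":0,"rz":0},{"fingers":0,"tx":0,"ty":0,"tz":0,"rx":0,"ry":0,"rz":0},{"fingers":0,"tx":0,"ty":0,"tz":0,"rx":0,"ry":0,"rz":0},{"fingers":0,"tx":0,"ty":0,"tz":0,"rx":0,"ry":0,"rz":0},{"fingers":0,"tx":0,"ty":0,"tz":0,"rx":0,"ry":0,"rz":0}]'; python3 -m jog '[{"fingers":0,"tx":0,"ty":0,"tz":-0.02,"rx":0,"ry":0,"rz":0},{"fingers":0,"tx":0,"ty":0,"tz":-0.04,"rx":0,"ry":0,"rz":0},{"fingers":0,"tx":0,"ty":0,"tz":-0.06,"rx":0,"ry":0,"rz":0},{"fingers":0,"tx":-0.04,"ty":0,"tz":-0.04,"rx":0,"ry":0,"rz":0},{"fingers":0,"tx":-0.06,"ty":0,"tz":0,"rx":0,"ry":0,"rz":0},{"fingers":0,"tx":-0.06,"ty":0,"tz":0,"rx":0,"ry":0,"rz":0},{"fingers":0,"tx":-0.06,"ty":0,"tz":0,"rx":0,"ry":0,"rz":0},{"fingers":0,"tx":0,"ty":0,"tz":0,"rx":0,"ry":0,"rz":0},{"fingers":0,"tx":0,"ty":0,"tz":0,"rx":0,"ry":0,"rz":0}]'
python3 - <<'E'
from h import *
import pickle
f=grab_frame("top");g=grab_frame("scene")
for n,F,x0,y0,w,h in(("s",g,235,215,95,75),("t",f,290,125,95,65)):
    sc=8;im=cv2.resize(F["pixels"][y0:y0+h,x0:x0+w],None,fx=sc,fy=sc,interpolation=cv2.INTER_CUBIC)
    cv2.imwrite(f"pics/raw18{n}.png",im)
    for l,R in((-25-74,12),(25-74,12),(25-74,17),(30-74,17),(134-74,7),(140-74,5)):
        q=((proj(F,T2(594.9,-36.5,92.3,circ(l,R)+[0,0,69.5]))+.5-[x0,y0])*sc).astype(int);cv2.polylines(im,[q.reshape(-1,1,2)],True,(0,0,255),1,cv2.LINE_AA)
    cv2.imwrite(f"pics/ov18{n}.png",im)
cv2.imwrite("pics/full18.png",g["pixels"])
E
```

```text
time_s: 24.18
position: [598.8, -107.4, 49.2]
ee_rot: [179.8, 0.1, 92.2]
contact_force: [-1.1, -5.6, 5.0]
width: 0.263
time_s: 24.8
position: [598.6, -105.9, 48.7]
ee_rot: [179.8, -0.0, 92.2]
contact_force: [0.2, -0.7, -0.5]
width: 1.003
time_s: 25.92
position: [606.8, -325.1, 209.7]
ee_rot: [179.8, -0.1, 92.2]
contact_force: [-0.1, 0.4, 0.2]
width: 1.001
```

View pics/ov18s.png

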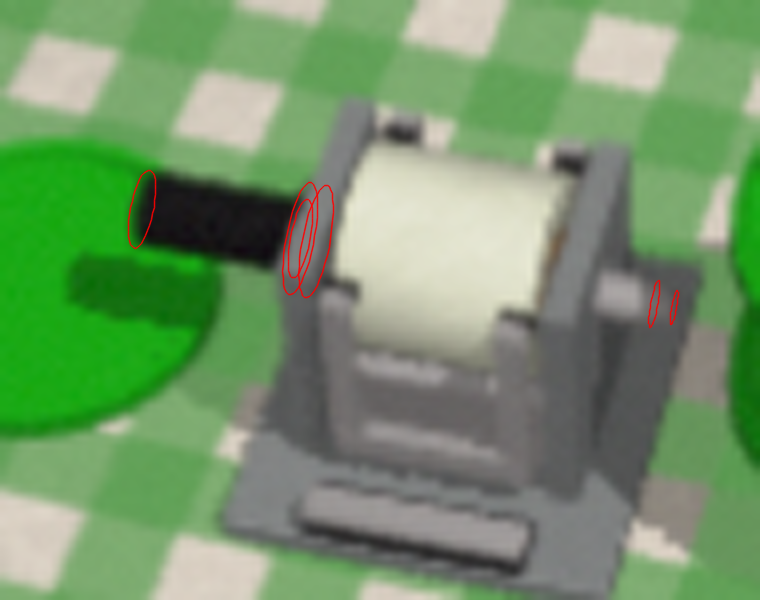

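View pics/ov18t.png

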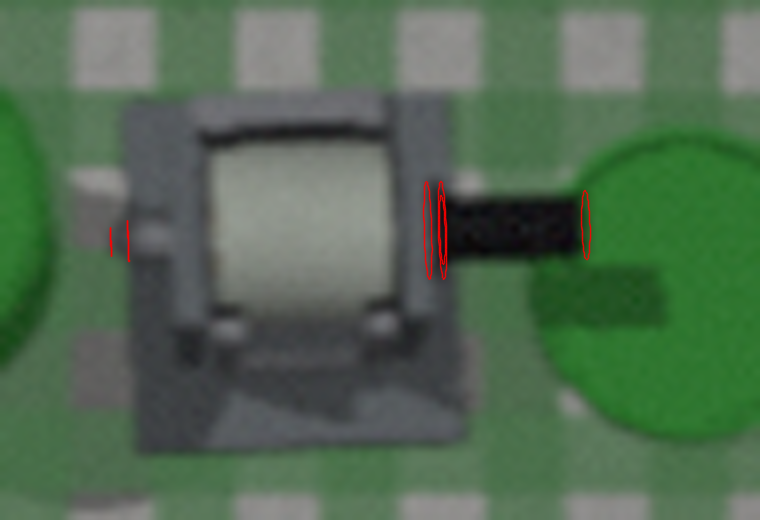

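View pics/full18.png

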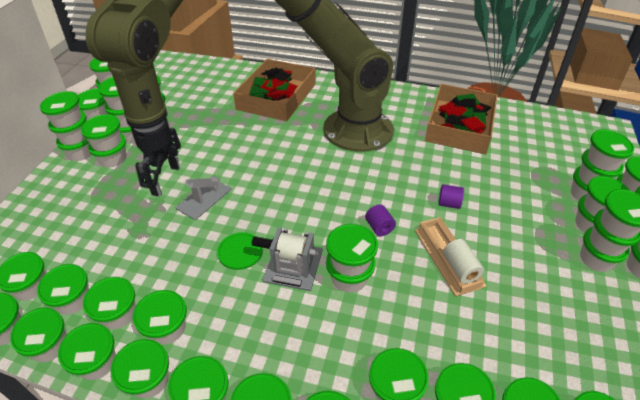

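The picture leaves some doubt about the collar: the handle end appears slightly inboard of prediction. I'll look closer before handing in.

```bash
python3 - <<'E'
from h import *
f=grab_frame("top");g=grab_frame("scene");import pickle;pickle.dump((f,g),open("f19.pkl","wb"))
for n,F,x0,y0,w,h in(("s",g,245,218,75,50),("t",f,300,130,68,45)):
    im=cv2.resize(F["pixels"][y0:y0+h,x0:x0+w],None,fx=11,fy=11,interpolation=cv2.INTER_CUBIC).astype(float)
    im=255*(np.clip(im,0,255)/255)**.55
    cv2.imwrite(f"pics/g19{n}.png",im.clip(0,255).astype(np.uint8))
E
```

```text
(no output)
```

View pics/g19s.png

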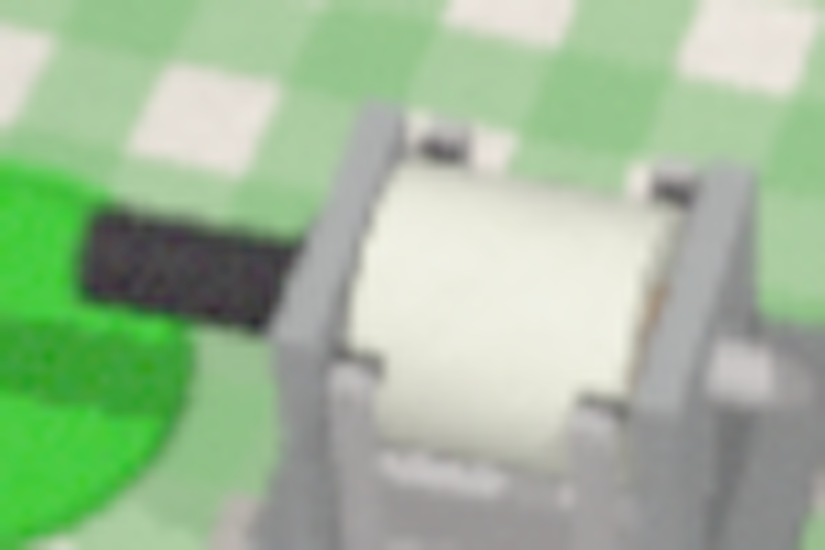

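View pics/g19t.png

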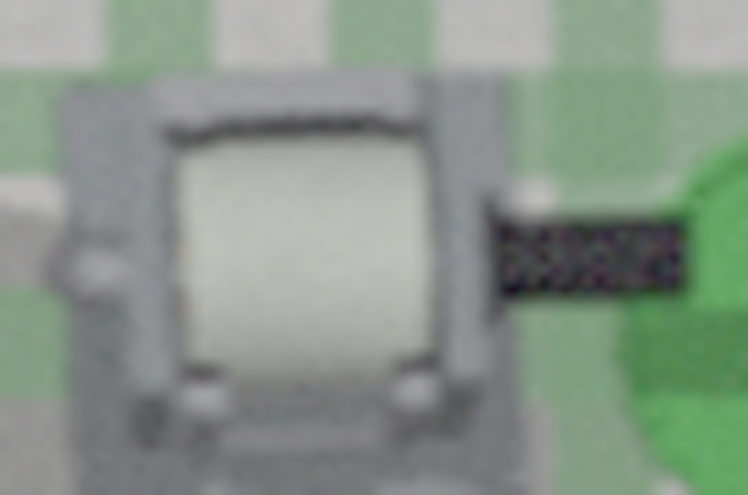

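The brightened crops settle it. In the top view the thin black collar lies directly on the cheek at (345,153). The handle end is at 362.7 px (363.4 predicted) and the tip at 304.5 px (303.9 predicted), so both are within 2 mm of home. The roll is seated and the arm is clear, so I'll hand in.

```bash
python3 -c "
from cell import *
print(get_obs()['time_s']);print(hand_in())"
```

```text
26.125
the job is handed in; nothing more can be done
None
```

The label dispenser is loaded and the job was handed in at 26.1 s of the 66 s allowed; hand-in gives no verdict.

- **Roll:** I took the narrower roll, which was in the nearer place, from the trough. I pressed it between the cheeks until it stopped firmly in the V at 21 N. After release, pictures showed it under the jaws with both ends inside the cheeks.
- **Spindle:** I lifted it square from its rest and pushed it in from the lid side through both cheeks and the core. It met almost no resistance until the collar hit a hard stop (14 N, no further motion). Then I let go and backed the arm well clear.

**Last checks:** The rod tip shows beyond the far cheek and the collar lies on the near cheek. The tip and handle end were both within about 2 mm of the fully home position. The tubs, lid and wider roll look unmoved in the last picture; I compared them by eye and did not measure them.

**One disagreement:** At first the collar was hard to see and the handle end looked up to 4 mm too far in. A brightened close-up showed this was image blur. The cameras and the arm also differed by about 1 mm in x, which I allowed for.

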